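Check the knitting machine's carriage before class

TASK

Get the small knitting machine ready for class: put all the steel claw weights lying on its needle bed into the blue tray, and pull up the carriage's red spring plunger and twist it so that it stays out by itself. Only then run the carriage by its bow handle, slowly (about ten centimetres a second), from stop to stop through its full travel, to the far end and back twice, to feel for sticky spots. Finally, with the carriage fully home at the parking end, twist the plunger back so that it drops in and locks the carriage, and leave everything else on the table where it is.

Things in the scene. Friction and masses are not known exactly. Their poses are not given: they have to be found in the camera images.
- machine: small flat-bed knitting machine fixed to the table: white needle bed 200 mm deep (its x) and 490 mm long (its y), bed top 60 mm above the table; grey end plates 74 mm high; a steel rail 10 mm higher than the bed along the front and rear edges (x = -85 and +88 mm, 14 mm wide). Origin at the centre of its underside on the table; x points away from the operator, y along the bed from the parking end (-y) to the far end (+y).
- carriage (a joint): travel of the grey carriage along the machine's +y, m: 0 = parking stop, 0.300 = far stop. About 3 N moves it and it stays where it is left. Body 206 mm (machine x) by 130 mm (machine y), top 100 mm above the table, underside about 74 mm above the table (14 mm above the bed), so it sweeps along anything lying on the bed. At start it is parked at 0, locked by the plunger (about 2 mm of play).
- bow (a point): centre of the carriage's black bow handle, 141 mm above the table: a bar 130 mm long (along machine x), 20 mm wide (along y), 18 mm high, on two posts at its ends, 29 mm of free space under it. Axes as the machine's. Moves with the carriage; 28 mm towards machine +x from the carriage's centre line point.
- plunger_lift (a joint): how far the spring plunger is pulled up, m: 0 = pin in the rail hole (locked), stop at 0.014. The spring pulls it down with 5.5 N at 0 and 9 N at 0.014. The pin leaves the hole in the front rail from 0.007 on; the only hole is at carriage travel 0 (2 mm of play each way), elsewhere a released pin rests on the rail at about 0.007.
- plunger_twist (a joint): twist of the plunger's red crossbar, rad: 0 = bar along the rail (locking position), up to 1.571 = bar across the rail, anticlockwise seen from above. It can be twisted only while pulled up 0.0095 or more; once twisted past 0.6 and let go it settles on the collar at lift 0.009 and stays out by itself. Twisted back below 0.1 it drops into its slot, by spring, to lift 0 if the hole is below.
- plunger_grip (a point): centre of the plunger's red crossbar on its vertical twist axis, 139 mm above the table when the plunger is down: bar 44 mm long (this point's y), 12 mm thick (its x; pinch it across this), 26 mm high, on a steel collar whose top is 118 mm above the table. Turns and lifts with the plunger. It stands at the carriage's front edge, 113 mm towards machine -x from the bow's centre, with a bow post 57 mm behind its axis.
- tray: shallow open blue tray fixed to the table, outer 250 mm (its x) by 124 mm (its y), walls 4 mm thick and 26 mm high, floor 4 mm thick. Origin at the centre of its underside. To the left or right of the machine.
- weight0_c (a point): claw weight (may be absent): dark steel bar with a yellow band, 80 mm long (its x) by 26 by 24 mm high, three fine 12 mm claws at its +x end, 0.2 to 0.4 kg. This point is the bar's centre. At start on the needle bed, lying roughly along it.
- weight1_c (a point): claw weight (may be absent): dark steel bar with a yellow band, 80 mm long (its x) by 26 by 24 mm high, three fine 12 mm claws at its +x end, 0.2 to 0.4 kg. This point is the bar's centre. At start on the needle bed, lying roughly along it.
- weight2_c (a point): claw weight (may be absent): dark steel bar with a yellow band, 80 mm long (its x) by 26 by 24 mm high, three fine 12 mm claws at its +x end, 0.2 to 0.4 kg. This point is the bar's centre. At start on the needle bed, lying roughly along it.
- weight3_c (a point): claw weight (may be absent): dark steel bar with a yellow band, 80 mm long (its x) by 26 by 24 mm high, three fine 12 mm claws at its +x end, 0.2 to 0.4 kg. This point is the bar's centre. At start on the needle bed, lying roughly along it.
- booklet: bystander: pattern booklet with a green cover, 210 x 130 x 13 mm, lying flat; origin at the centre of its underside. To be left alone.
- thermos: bystander: black thermos flask, 68 mm across, 190 mm tall; origin at the centre of its underside. To be left alone.
- cone_a: bystander: empty white plastic yarn cone, 68 mm across the foot, 165 mm tall; origin at the centre of its underside. To be left alone.
- cone_b: bystander: empty orange plastic yarn cone, 68 mm across the foot, 165 mm tall; origin at the centre of its underside. To be left alone.
- hook_case: bystander: grey hard case for crochet hooks, 45 x 170 x 22 mm; origin at the centre of its underside. To be left alone.
- tape_case: bystander: round yellow tape-measure case, 60 mm across, 24 mm tall; origin at the centre of its underside. To be left alone.
Things that resemble listed ones, but are neither listed nor needed, are in the scene too. What is shaped like the part that bears weight3_c but pink is not meant.

How it is judged:
By the outcome, as a careful person would: the job done as asked, in the order asked, and still so for the second after the job is handed in, with the robot touching nothing.
Of weight0, weight1, weight2, weight3 only 2 to 4 are there at a start; the rules pass over those that are not, and their reading is None.
At some moment in a run one of weight0, weight1, weight2, weight3 may be knocked a few centimetres aside while the robot is not near it.
Once in a run the grip may slacken for a moment while it holds something.
It also fails if it takes over 210 s, if anything falls off the work surface, if the arm or the gripper's body presses on something with over 40 N, if the wrist force passes 120 N, or if a joint passes its speed limit or range.

ROBOT

A 7-joint arm with a two-finger parallel gripper is mounted at the origin on the work surface. World frame = base frame: x ahead of the robot, y to its left, z up, the work surface at z = 0. Lengths are in mm, angles in rad, forces in N, time in s.
With the tool pointing down it reaches from about 400 to 850 mm from the base axis. Payload 4.5 kg.
Tool frame: the origin (TCP) lies midway between the tips of the shut fingers; the grasp point (between the pads) lies 19 mm behind it; y points along the fingers, x is the direction in which the jaws open and shut, and the axes are right-handed (so a half turn about y gives the same grasp; the last joint's range is limited). The gripper opens to 88 mm and grips with 3 to 60 N. Pads are 18 mm wide; open, the fingers measure 123 mm over their backs; the gripper's body (75 mm by 187 mm) begins 45 mm behind the grasp point.
Start: joints at [1.351, 0.689, -0.195, 1.565, 0.157, 0.902, -0.215], TCP at [156.956, -604.995, 238.743] pointing down, gripper open.
Joint ranges: [-3.01, 3.01], [-0.46, 2.08], [-1.47, 1.51], [0.13, 2.56], [-1, 4.14], [0.04, 2.09], [-2.66, 2.66]. Speed limits (rad/s): [2.57, 2.57, 3.14, 3.14, 3.14, 3.14, 3.14].

INTERFACE

Orientations are given as a unit quaternion [w, x, y, z].
In Python, from cell import robot gives the robot as it stands.
- The arm moves only by the tool arm_command, never from a script. Its argument "plan" is a list that holds one entry, the list of rows, each a list of 7 numbers: the shift along the tool's x, y, z in mm, then the turn, a rotation vector about the tool's x, y, z in degrees, then the gripper command: -1 is shut, 1 is fully open, values between are in proportion. A call has 1 to 10 rows; each row is the pose to reach, as a shift and turn from the pose commanded when the call began, along the tool's axes at that moment; what a row does not reach only later rows make up. A row lasts 1/12 s, in which the tool goes at most 41.7 mm and 7.16 degrees, less where a joint would pass 70% of its speed; a pose out of reach is approached as far as the arm can. A call with a gripper value outside its range is refused whole. The fingers move at their own pace and stop on an object; the grip force is fixed at half the most. Time passes only in rows, so rows that repeat a pose let the fingers close. It gives the time, the measured TCP pose, the force and the opening at its end, in the units of the state.
- robot.sense(): the state, without advancing time (a new reading comes with each control period).
- robot.snapshot(name): name is "side" or "top" or "wrist"; returns a dict with "color" (400x640x3 uint8, red, green, blue), "K" (3x3 intrinsics, pixels), "dist" ([k1, k2, p1, p2, k3] as OpenCV has them; the pictures are not rectified), "world_to_cam" (4x4, takes a point from world to camera coordinates); the wrist camera has in their place "tool_from_camera" (4x4, takes a point from camera to tool coordinates, whose origin is the TCP and whose axes are the tool frame's). Camera axes: x right, y down, z forward; pixel columns grow to the right and rows downward; lengths in mm; the calibration is good to about 2 mm. A picture is of the moment at which its call begins: read the wrist's pose just before it. There is no depth.
- robot.close_job(): hands the job in, once; it reports no verdict.
The state is a dict: "time_s": time; "joint_pos": joint angles; "joint_velocities": joint speeds; "joint_torque": joint torques, N m; "position": TCP position; "ee_rot": TCP orientation; "ft_force": force on the tool from outside, world axes, zero at the start; "torque": the same for the moment, N m; "grip_width": finger opening in mm.
Only numpy, scipy, OpenCV 4.12 (cv2) and the standard library are available. Lean on these libraries where they do the work, as an engineer would, in place of code of your own. Each camera call takes 0.05 s, during which the arm holds its last target.

## Working session

There is one attempt and no reset: what is moved stays moved. The work goes in short steps, Python scripts to look and compute and a tool call to move; the robot and the scene stay as the last step left them, time stands still between calls to the robot, and variables do not carry over. Pictures are saved under pics/ and viewed, and the job is handed in when it is done.

Besides the shell and the picture viewer there is one more tool, called after "Emit:" as name([rows], argument=value, ...), one row to a line, values as JSON. arm_command: Moves the arm, as the interface text tells. Its arguments: {"type":"object","properties":{"plan":{"type":"array"}},"required":["plan"]}

```bash
ls; mkdir -p pics; python3 - <<'E'
from cell import robot
import cv2, numpy as np
s=robot.sense(); print(s)
for n in ("side","top","wrist"):
    d=robot.snapshot(n); cv2.imwrite(f"pics/{n}0.png",d["color"][:,:,::-1]); print(n,{k:np.round(v,3).tolist() for k,v in d.items() if k!="color"})
E
```

```text
pics
{'time_s': 0.0, 'joint_pos': array([ 1.35082356,  0.68993904, -0.19450206,  1.5663364 ,  0.15731088,
        0.90249413, -0.21508484]), 'joint_velocities': array([-0.00049481,  0.00120405, -0.00098848, -0.00012677,  0.00018105,
       -0.00142858, -0.00144179]), 'joint_torque': array([-4.79040773e-04, -5.27564943e+01, -1.26714773e+00, -1.53430992e+01,
       -5.26086485e-02,  6.56178556e-03,  2.00170939e-04]), 'position': array([ 156.697483  , -604.39389079,  237.93980782]), 'ee_rot': array([ 0.55961711, -0.55893095,  0.43321   , -0.43215041]), 'ft_force': array([0.39065342, 0.04355894, 0.30815191]), 'torque': array([ 0.02618478, -0.04348358, -0.03393965]), 'grip_width': 88.18184045371329}
side {'K': [[380.34, 0.0, 316.192], [0.0, 380.34, 200.468], [0.0, 0.0, 1.0]], 'dist': [-0.048, 0.0, 0.0, 0.0, 0.0], 'world_to_cam': [[-0.991, -0.136, 0.01, 562.002], [-0.101, 0.679, -0.727, 154.67], [0.092, -0.721, -0.686, 915.689], [0.0, 0.0, 0.0, 1.0]]}
top {'K': [[455.654, 0.0, 323.267], [0.0, 455.654, 199.48], [0.0, 0.0, 1.0]], 'dist': [-0.011, 0.0, 0.0, 0.0, 0.0], 'world_to_cam': [[0.023, -1.0, -0.016, -10.818], [-0.995, -0.021, -0.102, 554.246], [0.102, 0.018, -0.995, 1395.332], [0.0, 0.0, 0.0, 1.0]]}
wrist {'K': [[282.997, 0.0, 324.356], [0.0, 282.997, 203.442], [0.0, 0.0, 1.0]], 'dist': [-0.0, 0.0, 0.0, 0.0, 0.0], 'tool_from_camera': [[1.0, 0.001, -0.001, -0.712], [0.001, -0.277, 0.961, -146.073], [0.001, -0.961, -0.277, 71.688], [0.0, 0.0, 0.0, 1.0]]}
```

View images.

View pics/top0.png

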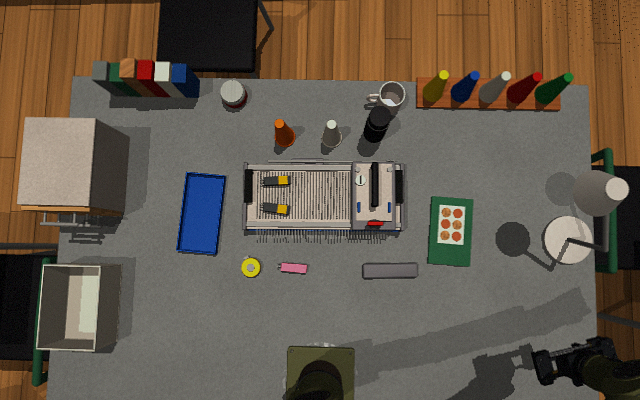

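View pics/side0.png

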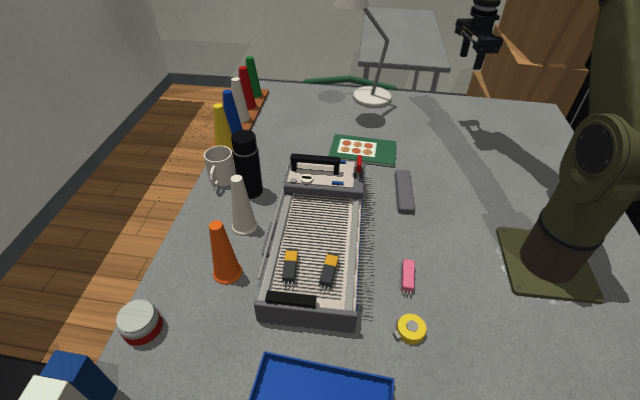

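View pics/wrist0.png

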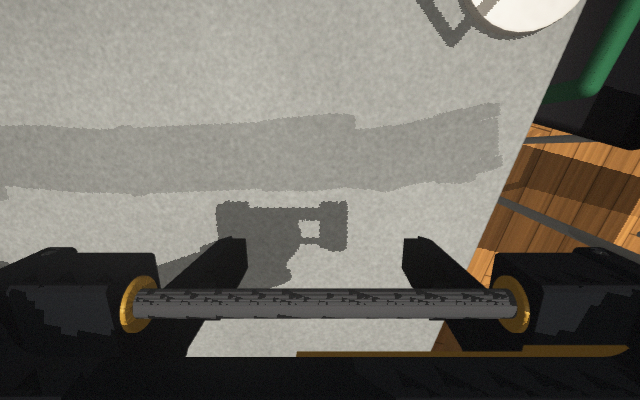

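```bash
cat > h.py <<'E'
import cv2, numpy as np
from scipy.spatial.transform import Rotation as R
from cell import robot
def Rt(s): 
    w,x,y,z=s["ee_rot"]; return R.from_quat([x,y,z,w]).as_matrix()
def snap(name,fn=None):
    s=robot.sense(); d=robot.snapshot(name)
    if name=="wrist":
        T=np.eye(4);T[:3,:3]=Rt(s);T[:3,3]=s["position"]
        d["world_to_cam"]=np.linalg.inv(T@d["tool_from_camera"])
    if fn: cv2.imwrite(f"pics/{fn}.png",d["color"][:,:,::-1])
    np.savez(f"/tmp/{fn or name}.npz",**d)
    return d
def ray(d,p):
    u=cv2.undistortPoints(np.array([[p]],float),d["K"],d["dist"])[0,0]
    M=np.linalg.inv(d["world_to_cam"]); v=M[:3,:3]@np.array([u[0],u[1],1]); return M[:3,3],v/np.linalg.norm(v)
def onz(d,p,z):
    o,v=ray(d,p); return o+v*(z-o[2])/v[2]
def tri(d1,p1,d2,p2):
    o1,v1=ray(d1,p1);o2,v2=ray(d2,p2)
    A=np.c_[v1,-v2]; t=np.linalg.lstsq(A,o2-o1,rcond=None)[0]
    a=o1+t[0]*v1;b=o2+t[1]*v2; return (a+b)/2,np.linalg.norm(a-b)
def proj(d,X):
    M=d["world_to_cam"]; r,_=cv2.Rodrigues(M[:3,:3]); return cv2.projectPoints(np.array(X,float).reshape(-1,1,3),r,M[:3,3].copy(),d["K"],d["dist"])[0][:,0]
def zoom(d,x0,x1,y0,y1,f,fn): cv2.imwrite(f"pics/{fn}.png",cv2.resize(d["color"][y0:y1,x0:x1,::-1],None,fx=f,fy=f,interpolation=cv2.INTER_CUBIC))
def blobs(d,lo,hi,amin=15,roi=None):
    m=cv2.inRange(cv2.cvtColor(d["color"],cv2.COLOR_RGB2HSV),np.array(lo),np.array(hi))
    if roi is not None:
        k=np.zeros_like(m);k[roi[2]:roi[3],roi[0]:roi[1]]=1;m=m*k
    cs,_=cv2.findContours(m,cv2.RETR_EXTERNAL,cv2.CHAIN_APPROX_NONE)
    return [(cv2.contourArea(c),cv2.minAreaRect(c),c) for c in cs if cv2.contourArea(c)>=amin]
E
python3 - <<'E'
from h import *
d=snap("top","t1"); zoom(d,230,420,145,250,4,"t1z")
e=snap("side","s1"); zoom(e,245,415,140,340,3.5,"s1z") if 0 else zoom(e,245,415,140,340,3,"s1z")
E
```

```text
(no output)
```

View pics/t1z.png

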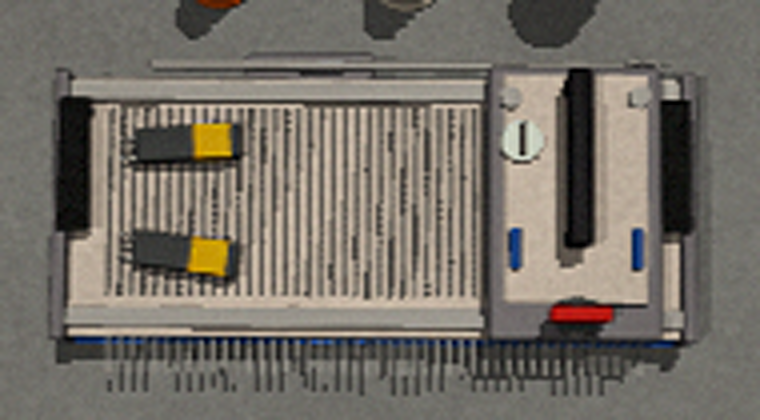

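View pics/s1z.png

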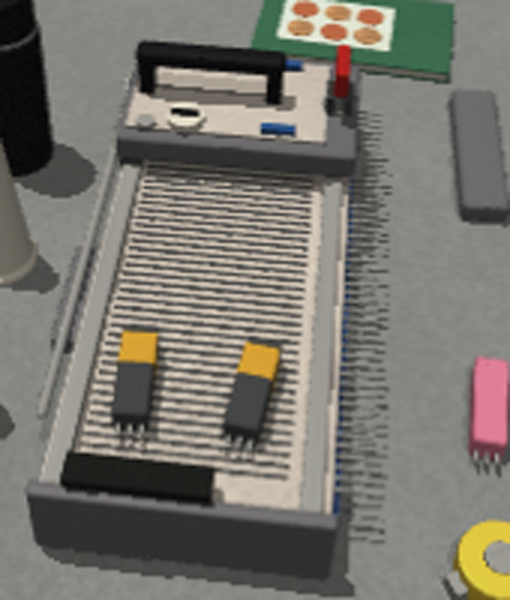

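```bash
python3 - <<'E'
from h import *
t=dict(np.load("/tmp/t1.npz"));s=dict(np.load("/tmp/s1.npz"))
for n,d,roi in(("top",t,(240,360,160,240)),("side",s,(270,360,200,330))):
    for a,r,c in blobs(d,(18,120,100),(35,255,255),15,roi): print(n,a,np.round(r[0],1),np.round(r[1],1),r[2])
for n,d,roi in(("top",t,(340,420,200,240)),("side",s,(340,380,140,200))):
    for lo,hi in(((0,150,80),(8,255,255)),((172,150,80),(180,255,255))):
        for a,r,c in blobs(d,lo,hi,8,roi): print("red",n,a,np.round(r[0],1),np.round(r[1],1),r[2],c[:,0].min(0),c[:,0].max(0))
z=lambda x,y:(x/4+230,y/4+145); w=lambda x,y:(x/3+245,y/3+140)
# bow top ends
print("bow rear top",tri(t,z(579,72),s,w(140,45)),"front",tri(t,z(577,243),s,w(284,57)))
print("plunger",tri(t,z(582,312),s,w(344,50)))
print("wA", tri(t,z(213,141),s,w(139,348)),"wB",tri(t,z(208,257),s,w(260,360)))
print("wA84", onz(t,z(213,141),84), onz(s,w(139,348),84),"wB",onz(t,z(208,257),84),onz(s,w(260,360),84))
# tray
for a,r,c in blobs(t,(105,120,40),(125,255,255),500): print("tray",a,r); b=cv2.boxPoints(r); print([onz(t,p,26).round(0).tolist() for p in b])
for nm,p in dict(LT=(55,72),LB=(52,340),RB=(690,342),RT=(690,72)).items(): print(nm,onz(t,z(*p),74).round(0))
E
```

```text
top 67.5 [281.6 208.4] [9.5 8.5] 9.462322235107422
top 64.0 [282.5 180. ] [8. 9.] 90.0
side 110.0 [330.9 259.6] [12.6 10.4] 14.03624439239502
side 108.5 [290.5 255. ] [10. 13.] 90.0
red top 32.0 [374.5 222.5] [ 3. 15.] 90.0 [367 221] [382 224]
red side 48.5 [359. 163.] [16.  4.] 90.0 [357 155] [361 171]
bow rear top (array([ 651.91753399, -146.91449395,  146.55189493]), np.float64(1.7542942270869226)) front (array([ 527.86300551, -146.79618434,  147.81167257]), np.float64(1.315561952135033))
plunger (array([ 478.09827947, -149.86812826,  158.56144156]), np.float64(1.1502183222626416))
wA (array([605.74354084, 123.0620969 ,  77.10817695]), np.float64(0.5564021310565298)) wB (array([517.21573643, 123.68984164,  80.2062269 ]), np.float64(0.594577862198898))
wA84 [604.47584042 122.29975325  84.        ] [604.79498705 128.36797207  84.        ] wB [516.61953893 123.28502464  84.        ] [517.34485306 126.60347832  84.        ]
tray 3018.5 ((200.505126953125, 212.70648193359375), (40.89443588256836, 80.1530990600586), 6.709836483001709)
[[386.0, 458.0, 26.0], [638.0, 442.0, 26.0], [625.0, 312.0, 26.0], [375.0, 330.0, 26.0]]
LT [657. 246.  74.]
LB [452. 240.  74.]
RB [ 461. -239.   74.]
RT [ 666. -238.   74.]
```

```bash
cat >> h.py <<'E'
def rel(target, yaw_x=None):
    """print tool-frame shift (mm) to world target and turn about tool y (deg) so that tool x points along world yaw (deg)"""
    s=robot.sense(); M=Rt(s); sh=M.T@(np.array(target)-s["position"])
    out=[sh.round(1).tolist()]
    M2=M
    if yaw_x is not None:
        a=np.radians(yaw_x); x=np.array([np.cos(a),np.sin(a),0]); y=np.array([0,0,-1.]); z=np.cross(x,y)
        M2=np.c_[x,y,z]; out.append(np.degrees(R.from_matrix(M.T@M2).as_rotvec()).round(1).tolist())
    print("pos",s["position"].round(1),"t",round(s["time_s"],2),"w",round(s["grip_width"],1),"F",s["ft_force"].round(1),"yawx",round(np.degrees(np.arctan2(M[1,0],M[0,0])),1),"tilt",round(np.degrees(np.arccos(-M[2,1])),2),"q",s["joint_pos"].round(2).tolist())
    print("shift",out); return out
E
python3 - <<'E'
from h import *
print(Rt(robot.sense()).round(3))
rel([480,300,300],0)
t=dict(np.load("/tmp/t1.npz"));s=dict(np.load("/tmp/s1.npz"))
for n,p,q in(("orange top",(280,121),(214,223)),("white top",(331,122),(236,178)),("thermos top",(378,113),(244,136))): print(n,tri(t,p,s,q))
E
```

```text
[[ 0.251 -0.     0.968]
 [-0.968  0.001  0.251]
 [-0.001 -1.    -0.   ]]
pos [ 156.9 -604.7  238.3] t 0.25 w 87.9 F [ 0.6 -0.6  0.1] yawx -75.5 tilt 0.05 q [1.35, 0.69, -0.19, 1.57, 0.16, 0.9, -0.22]
shift [[-794.6, -61.0, 540.0], [-0.0, -75.5, -0.0]]
orange top (array([764.66963842, 128.41773724, 163.24815749]), np.float64(1.3128609880626478))
white top (array([763.04288674, -18.83181159, 162.49382062]), np.float64(4.266151553534572))
thermos top (array([ 780.50712046, -151.08133312,  190.91820317]), np.float64(10.085006509660536))
```

```bash
python3 - <<'E'
from h import *
rel([420,-330,320],-20); rel([520,80,300],0)
E
```

```text
pos [ 156.9 -604.7  238.3] t 0.25 w 87.9 F [ 0.6 -0.6  0.1] yawx -75.5 tilt 0.05 q [1.35, 0.69, -0.19, 1.57, 0.16, 0.9, -0.22]
shift [[-199.9, -81.5, 323.7], [-0.0, -55.5, -0.0]]
pos [ 156.9 -604.7  238.3] t 0.25 w 87.9 F [ 0.6 -0.6  0.1] yawx -75.5 tilt 0.05 q [1.35, 0.69, -0.19, 1.57, 0.16, 0.9, -0.22]
shift [[-571.6, -61.2, 523.5], [-0.0, -75.5, -0.0]]
```

Emit:
arm_command([
  [[-200, -81, 324, 0, -55, 0, 0], [-200, -81, 324, 0, -55, 0, 0], [-200, -81, 324, 0, -55, 0, 0], [-200, -81, 324, 0, -55, 0, 0], [-200, -81, 324, 0, -55, 0, 0], [-200, -81, 324, 0, -55, 0, 0], [-200, -81, 324, 0, -55, 0, 0], [-200, -81, 324, 0, -55, 0, 0], [-200, -81, 324, 0, -55, 0, 0], [-200, -81, 324, 0, -55, 0, 0]],
])

```text
time_s: 1.08
position: [425.7, -324.1, 321.5]
ee_rot: [0.697, -0.695, 0.121, -0.124]
ft_force: [0.7, 1.1, -0.3]
grip_width: 44.1
```

```bash
python3 - <<'E'
from h import *
rel([530,100,290],0)
E
```

```text
pos [ 425.7 -324.1  321.5] t 1.08 w 44.1 F [ 0.7  1.1 -0.3] yawx -19.9 tilt 0.35 q [0.88, 0.5, -0.5, 1.72, 0.28, 0.99, -0.07]
shift [[-46.8, 33.0, 434.1], [-0.2, -19.9, 0.3]]
```

Emit:
arm_command([
  [[-47, 33, 434, 0, -20, 0, 0], [-47, 33, 434, 0, -20, 0, 0], [-47, 33, 434, 0, -20, 0, 0], [-47, 33, 434, 0, -20, 0, 0], [-47, 33, 434, 0, -20, 0, 0], [-47, 33, 434, 0, -20, 0, 0], [-47, 33, 434, 0, -20, 0, 0], [-47, 33, 434, 0, -20, 0, 0], [-47, 33, 434, 0, -20, 0, 0], [-47, 33, 434, 0, -20, 0, 0]],
])

```text
time_s: 1.92
position: [522.9, 74.4, 288.2]
ee_rot: [-0.707, 0.707, -0.003, 0.003]
ft_force: [-0.1, 0.1, 0.2]
grip_width: 44.1
```

```bash
python3 - <<'E'
from h import *
rel([520,80,300],0); snap("wrist","w1"); snap("top","t2")
E
```

```text
pos [522.9  74.4 288.2] t 1.92 w 44.1 F [-0.1  0.1  0.2] yawx -0.5 tilt 0.03 q [0.13, 0.54, -0.58, 1.78, 0.36, 0.93, -0.61]
shift [[-3.0, -11.8, 5.5], [0.0, -0.5, 0.0]]
```

View pics/w1.png

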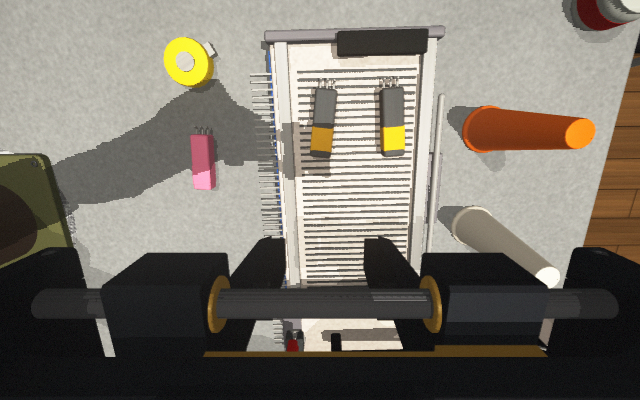

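```bash
python3 - <<'E'
from h import *
d=dict(np.load("/tmp/w1.npz")); zoom(d,260,450,20,170,4,"w1z")
E
```

```text
(no output)
```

View pics/w1z.png

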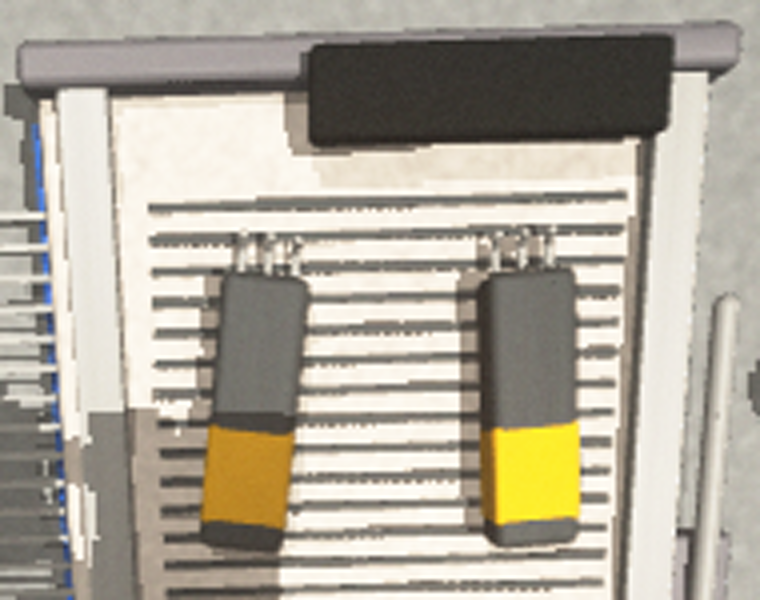

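```bash
python3 - <<'E'
from h import *
d=dict(np.load("/tmp/w1.npz"));t=dict(np.load("/tmp/t2.npz"))
w=lambda x,y:(x/4+260,y/4+20)
for n,pts in dict(A=[(490,270),(576,270),(490,545),(578,543)],B=[(224,276),(306,282),(202,540),(285,545)]).items():
    P=[onz(d,w(*p),84) for p in pts]; print(n,np.round(P,1).tolist(),np.mean(P,0).round(1), "len",np.linalg.norm(P[0]-P[2]),"wid",np.linalg.norm(P[0]-P[1]),"yaw",np.degrees(np.arctan2(*(P[0]-P[2]+P[1]-P[3])[[1,0]])))
r=(255,420,20,180)
dl=[(a,rr[0]) for a,rr,c in blobs(d,(18,120,80),(35,255,255),60,r)]; tl=[(a,rr[0]) for a,rr,c in blobs(t,(18,120,80),(35,255,255),15,(240,360,160,240))]
print(dl,tl)
for a,p in dl:
  for b,q in tl:
    X,e=tri(d,p,t,q)
    if e<12: print(X.round(1),e)
# rail inner edge and end
print("rear rail inner", onz(d,w(625,400),70), "front rail inner",onz(d,w(125,300),70))
for b in ((46,90),(700,90)): print(onz(d,w(*b),70))
E
```

```text
A [[591.0, 184.3, 84.0], [615.8, 184.1, 84.0], [594.8, 105.7, 84.0], [621.8, 106.1, 84.0]] [605.9 145.1  84. ] len 78.75987625394313 wid 24.764108095445966 yaw 93.62114282197194
B [[514.4, 183.3, 84.0], [538.0, 181.5, 84.0], [506.4, 107.9, 84.0], [531.9, 106.1, 84.0]] [522.7 144.7  84. ] len 75.86867985641044 wid 23.72386649941508 yaw 84.6672710887602
[(462.0, (321.280517578125, 138.97561645507812)), (535.5, (392.0, 138.0))] []
rear rail inner [637.15779316 148.16469232  70.        ] front rail inner [484.01776701 178.2677286   70.        ]
[463.5380559  235.09046609  70.        ]
[651.73639309 233.62792423  70.        ]
```

```bash
python3 - <<'E'
from h import *
d=dict(np.load("/tmp/w1.npz"));t=dict(np.load("/tmp/t1.npz"))
print(tri(d,(321.3,139),t,(281.6,208.4)),tri(d,(392,138),t,(282.5,180)))
rel([606,145,130],3.6); rel([606,145,73],3.6)
E
```

```text
(array([519.95553871, 126.09692122,  71.22714205]), np.float64(0.5092265992873254)) (array([607.75002461, 126.41448501,  70.4921669 ]), np.float64(1.3826043243389372))
pos [523.3  82.2 288.6] t 2.02 w 44.2 F [ 0.1  0.6 -0.9] yawx 0.3 tilt 0.4 q [0.13, 0.54, -0.59, 1.78, 0.36, 0.92, -0.61]
shift [[82.7, 159.2, 61.4], [-0.4, -3.3, 0.1]]
pos [523.3  82.2 288.6] t 2.02 w 44.2 F [ 0.1  0.6 -0.9] yawx 0.3 tilt 0.4 q [0.13, 0.54, -0.59, 1.78, 0.36, 0.92, -0.61]
shift [[82.6, 216.2, 61.0], [-0.4, -3.3, 0.1]]
```

Emit:
arm_command([
  [[37, 60, 0, 0, 0, 0, 0], [37, 60, 0, 0, 0, 0, 0], [37, 60, 0, 0, 0, 0, 0], [37, 60, 0, 0, 0, 0, 0], [37, 60, 0, 0, 0, 0, 0], [37, 60, 0, 0, 0, 0, 0]],
])

```text
time_s: 2.52
position: [559.8, 72.4, 229.9]
ee_rot: [0.707, -0.707, 0.002, -0.003]
ft_force: [0.1, 0.5, 0.2]
grip_width: 44.0
```

```bash
python3 - <<'E'
from h import *
rel([606,145,130],3.6); d=snap("wrist","w2"); rel([606,145,73],3.6)
zoom(d,240,440,0,160,4,"w2z")
E
```

```text
pos [559.8  72.4 229.9] t 2.52 w 44.0 F [0.1 0.5 0.2] yawx -0.5 tilt 0.11 q [0.1, 0.66, -0.53, 1.75, 0.43, 0.85, -0.63]
shift [[45.5, 100.0, 72.9], [-0.0, -4.1, 0.1]]
pos [559.9  72.4 229.9] t 2.57 w 44.3 F [-0.4 -0.4  0.3] yawx -0.5 tilt 0.13 q [0.1, 0.66, -0.53, 1.75, 0.43, 0.85, -0.63]
shift [[45.2, 157.1, 72.9], [-0.0, -4.1, 0.1]]
```

View pics/w2z.png

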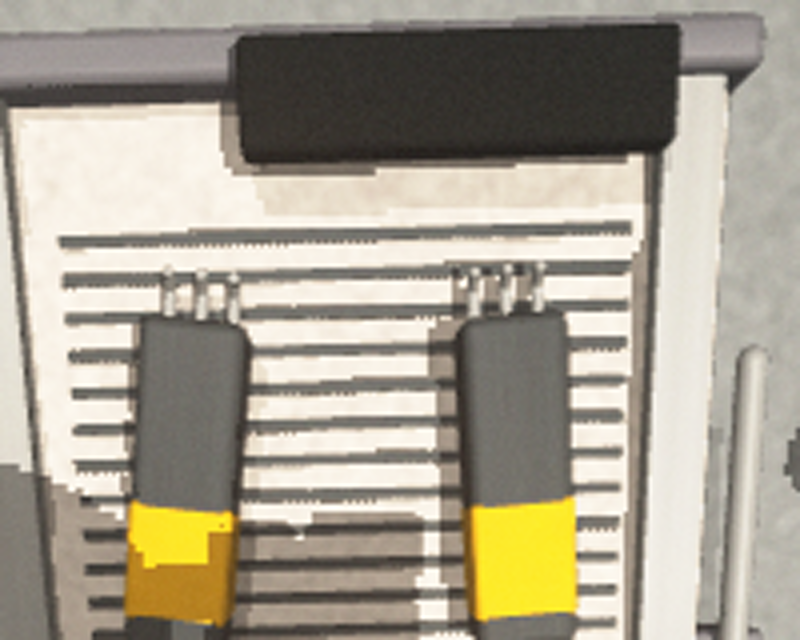

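```bash
python3 - <<'E'
from h import *
d=dict(np.load("/tmp/w2.npz"));t=dict(np.load("/tmp/t1.npz"));s=dict(np.load("/tmp/s1.npz"))
w=lambda x,y:(x/4+240,y/4)
dl=[rr for a,rr,c in blobs(d,(18,120,80),(35,255,255),60,(240,440,0,170))]; print(dl)
for rr in dl:
  for q in ((281.6,208.4),(282.5,180)):
    X,e=tri(d,rr[0],t,q)
    if e<25: print("top",X.round(1),e)
  for q in ((330.9,257.6),(290.5,253)):
    X,e=tri(d,rr[0],s,q)
    if e<25: print("side",X.round(1),e)
for n,pts in dict(A=[(464,320),(564,313)],B=[(142,320),(246,328)],Ab=[(470,505),(575,498)],Bb=[(131,505),(237,512)]).items():
    P=[onz(d,w(*p),84) for p in pts]; print(n,np.round(P,1).tolist())
print("rear rail inner", onz(d,w(650,300),70),onz(d,w(640,600),70), "end plate inner",onz(d,w(700,75),70))
E
```

```text
[((284.87939453125, 140.56764221191406), (27.917526245117188, 29.374759674072266), 4.39870548248291), ((369.6430969238281, 139.5753936767578), (29.842870712280273, 28.289710998535156), 86.8201675415039)]
top [519.7 126.1  73.4] 0.8859288127150375
side [520.6 127.2  92. ] 2.7773723797027614
top [608.2 126.4  68. ] 1.3825503988397745
side [605.6 128.   93.4] 1.4487659486595197
A [[591.3, 183.1, 84.0], [615.1, 184.4, 84.0]]
B [[514.5, 183.6, 84.0], [539.3, 181.7, 84.0]]
Ab [[593.8, 140.5, 84.0], [619.9, 141.9, 84.0]]
Bb [[509.5, 141.1, 84.0], [535.8, 139.2, 84.0]]
rear rail inner [638.99073513 189.18640196  70.        ] [641.37294726 115.47268312  70.        ] end plate inner [647.48278445 238.23240138  70.        ]
```

Emit:
arm_command([
  [[45, 100, 70, 0, -4.5, 0, -0.1], [45, 120, 70, 0, -4.5, 0, -0.1], [45, 120, 70, 0, -4.5, 0, -0.1], [45, 120, 70, 0, -4.5, 0, -0.1], [45, 135, 70, 0, -4.5, 0, -0.1], [45, 145, 70, 0, -4.5, 0, -0.1], [45, 152, 70, 0, -4.5, 0, -0.1], [45, 157, 70, 0, -4.5, 0, -0.1], [45, 157, 70, 0, -4.5, 0, -0.1]],
])

```text
time_s: 3.32
position: [605.3, 141.1, 71.4]
ee_rot: [-0.706, 0.707, 0.025, -0.025]
ft_force: [-0.4, -0.9, -0.0]
grip_width: 39.8
```

```bash
python3 - <<'E'
from h import *
rel([605.5,142,73],4); d=snap("wrist","w3")
E
```

```text
pos [605.3 141.1  71.4] t 3.32 w 39.8 F [-0.4 -0.9 -0. ] yawx 4.0 tilt 0.04 q [-0.07, 0.94, -0.42, 1.69, 0.58, 0.65, -0.75]
shift [[0.3, -1.6, 0.9], [0.0, -0.0, -0.0]]
```

View pics/w3.png

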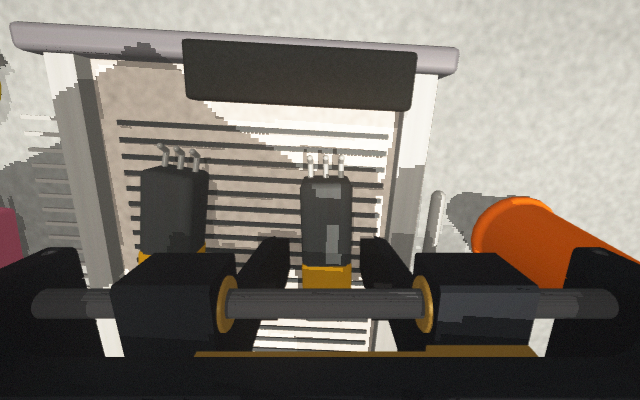

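Emit:
arm_command([
  [[0, 0, 0, 0, 0, 0, -1], [0, 0, 0, 0, 0, 0, -1], [0, 0, 0, 0, 0, 0, -1], [0, 0, 0, 0, 0, 0, -1], [0, 0, 0, 0, 0, 0, -1], [0, 0, 0, 0, 0, 0, -1]],
])

```text
time_s: 3.87
position: [606.0, 141.9, 72.2]
ee_rot: [-0.707, 0.707, 0.025, -0.024]
ft_force: [0.3, -0.4, 5.8]
grip_width: 25.6
```

```bash
python3 - <<'E'
from h import *
rel([605,140,160],4)
t=dict(np.load("/tmp/t1.npz"));s=dict(np.load("/tmp/s1.npz")); zoom(t,165,240,160,265,5,"trt"); zoom(s,240,410,340,400,4,"trs")
E
```

```text
pos [606.  141.9  72.2] t 3.87 w 25.6 F [ 0.3 -0.4  5.8] yawx 4.0 tilt 0.09 q [-0.07, 0.94, -0.43, 1.68, 0.58, 0.65, -0.75]
shift [[-1.0, -87.8, -1.9], [0.0, 0.0, 0.1]]
```

View pics/trt.png

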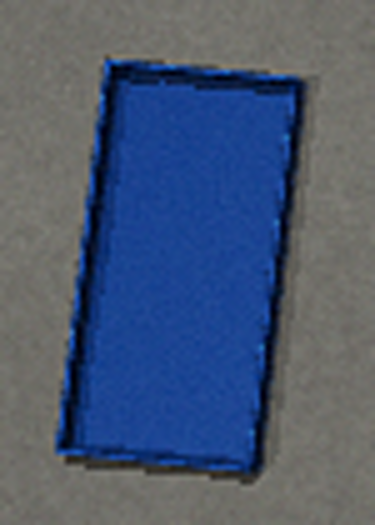

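View pics/trs.png

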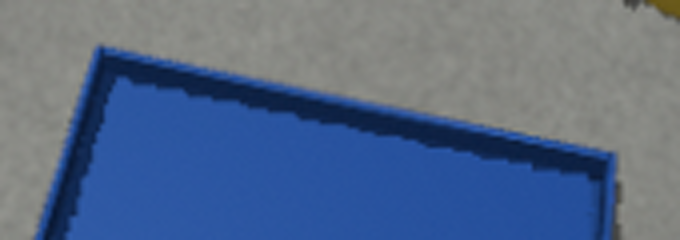

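```bash
python3 - <<'E'
from h import *
t=dict(np.load("/tmp/t1.npz"));s=dict(np.load("/tmp/s1.npz"))
c=[(105,60),(303,80),(258,470),(60,452)]
P=np.array([onz(t,(x/5+165,y/5+160),26) for x,y in c]); print(P.round(1),P.mean(0).round(1))
for i in range(4): print(np.linalg.norm(P[i]-P[(i+1)%4]).round(1))
a=P[0]-P[3]+P[1]-P[2]; print("long axis yaw",np.degrees(np.arctan2(a[1],a[0])))
print(tri(t,(303/5+165,80/5+160),s,(100/4+240,47/4+340)),tri(t,(258/5+165,470/5+160),s,(612/4+240,155/4+340)))
print(onz(s,(100/4+240,47/4+340),26),onz(s,(612/4+240,155/4+340),26))
E
```

```text
[[633.  438.   26. ]
 [622.7 311.4  26. ]
 [377.5 328.6  26. ]
 [385.7 453.1  26. ]] [504.7 382.8  26. ]
127.0
245.8
124.7
247.7
long axis yaw -3.7504162975883157
(array([624.97822085, 314.46275437,  13.3011836 ]), np.float64(0.790842424327599)) (array([377.06294525, 332.10744089,  12.18328   ]), np.float64(0.28733401927399743))
[622.97203821 320.03715839  26.        ] [379.05261363 337.85498362  26.        ]
```

Emit:
arm_command([
  [[0, -20, 0, 0, 0, 0, -1], [0, -50, 0, 0, 0, 0, -1], [0, -85, 5, 0, 0, 0, -1], [-4, -85, 40, 0, 2, 0, -1], [-9, -85, 75, 0, 4, 0, -1], [-14, -85, 110, 0, 6, 0, -1], [-19, -85, 145, 0, 7.7, 0, -1], [-24, -85, 180, 0, 7.7, 0, -1], [-28, -85, 213, 0, 7.7, 0, -1], [-30, -85, 234, 0, 7.7, 0, -1]],
])

```text
time_s: 4.7
position: [555.9, 378.1, 155.8]
ee_rot: [0.708, -0.706, 0.022, -0.02]
ft_force: [-0.5, 1.1, -1.8]
grip_width: 25.7
```

```bash
python3 - <<'E'
from h import *
rel([560,373,40],-3.7); d=snap("wrist","w4")
E
```

```text
pos [555.9 378.1 155.8] t 4.7 w 25.7 F [-0.5  1.1 -1.8] yawx -3.4 tilt 0.2 q [-0.44, 0.87, -0.43, 1.47, 0.43, 0.89, -1.07]
shift [[4.6, 115.8, -5.1], [-0.1, 0.3, -0.1]]
```

View pics/w4.png

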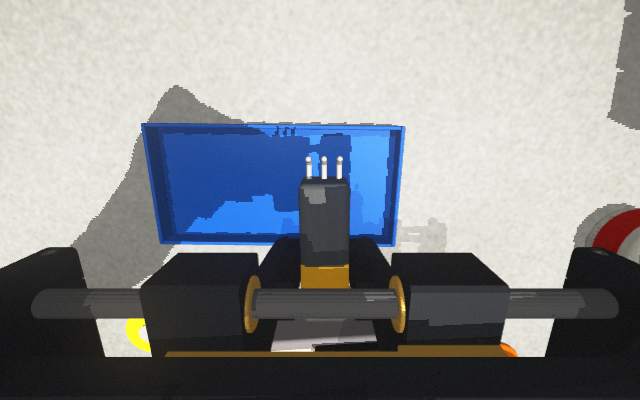

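```bash
python3 - <<'E'
from h import *
d=dict(np.load("/tmp/w4.npz"))
P=np.array([onz(d,p,26) for p in((143,125),(405,127),(396,246),(161,244))]); print(P.round(1),P.mean(0))
rel([560,378,30],-3.7)
E
```

```text
[[389.3 457.9  26. ]
 [635.6 441.6  26. ]
 [628.4 320.2  26. ]
 [380.  336.7  26. ]] [508.32958085 389.07079539  26.        ]
pos [554.2 383.1 156.1] t 4.75 w 25.4 F [-1.3  4.3 -1.9] yawx -3.1 tilt 0.48 q [-0.45, 0.88, -0.44, 1.47, 0.42, 0.89, -1.07]
shift [[6.5, 126.1, -5.8], [-0.4, 0.6, -0.2]]
```

Emit:
arm_command([
  [[0, 0, 3, 0, 0, 0, -1], [0, 30, 3, 0, 0, 0, -1], [0, 65, 3, 0, 0, 0, -1], [0, 100, 3, 0, 0, 0, -1], [0, 120, 3, 0, 0, 0, -1], [0, 130, 3, 0, 0, 0, -1], [0, 138, 3, 0, 0, 0, -1], [0, 138, 3, 0, 0, 0, -1], [0, 138, 3, 0, 0, 0, -1]],
])

```text
time_s: 5.5
position: [560.1, 376.4, 19.3]
ee_rot: [0.707, -0.706, 0.022, -0.023]
ft_force: [0.1, 0.2, -2.7]
grip_width: 25.6
```

```bash
python3 - <<'E'
from h import *
rel([560,376,18],-3.7); d=snap("wrist","w5")
E
```

```text
pos [560.1 376.4  19.3] t 5.5 w 25.6 F [ 0.1  0.2 -2.7] yawx -3.7 tilt 0.11 q [-0.48, 1.05, -0.35, 1.52, 0.51, 0.66, -1.14]
shift [[-0.1, 1.3, -0.4], [-0.1, 0.0, 0.1]]
```

View pics/w5.png

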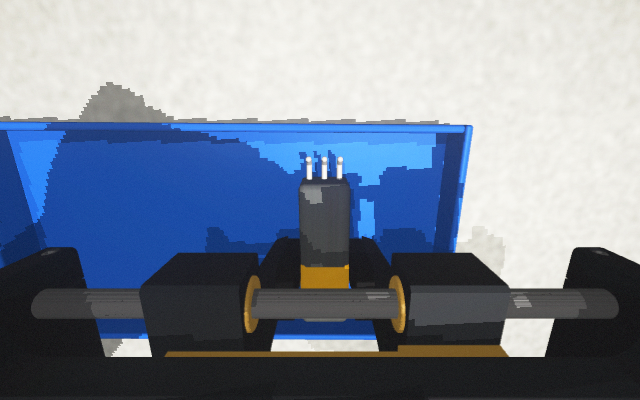

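Emit:
arm_command([
  [[0, 2, 0, 0, 0, 0, -1], [0, 2, 0, 0, 0, 0, -1], [0, 2, 0, 0, 0, 0, 0], [0, 2, 0, 0, 0, 0, 0], [0, 2, 0, 0, 0, 0, 0], [0, -20, 0, 0, 0, 0, 0], [0, -60, 0, 0, 0, 0, 0], [0, -100, 0, 0, 0, 0, 0], [0, -140, 0, 0, 0, 0, 0], [0, -140, 0, 0, 0, 0, 0]],
])

```text
time_s: 6.38
position: [563.0, 380.4, 167.5]
ee_rot: [0.711, -0.703, 0.019, -0.027]
ft_force: [1.4, 1.7, 1.1]
grip_width: 44.2
```

```bash
python3 - <<'E'
from h import *
rel([530,100,200],-5.8); d=snap("wrist","w6")
E
```

```text
pos [563.  380.4 167.5] t 6.38 w 44.2 F [1.4 1.7 1.1] yawx -3.7 tilt 0.91 q [-0.44, 0.86, -0.44, 1.46, 0.43, 0.9, -1.07]
shift [[-14.4, -35.9, -281.5], [-0.7, 2.1, 0.6]]
```

View pics/w6.png

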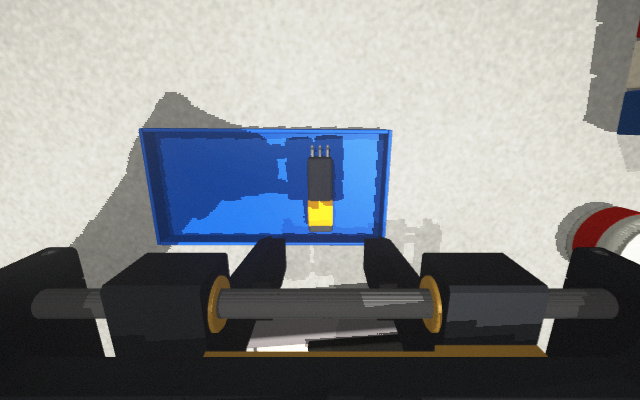

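Emit:
arm_command([
  [[-2, -20, -30, 0, 2, 0, 0], [-4, -40, -70, 0, 2, 0, 0], [-6, -40, -110, 0, 2, 0, 0], [-9, -40, -150, 0, 2, 0, 0], [-12, -40, -190, 0, 2, 0, 0], [-14, -40, -230, 0, 2, 0, 0], [-16, -40, -265, 0, 2, 0, 0], [-17, -40, -290, 0, 2, 0, 0], [-18, -40, -303, 0, 2, 0, 0], [-18, -40, -303, 0, 2, 0, 0]],
])

```text
time_s: 7.27
position: [520.7, 70.0, 197.1]
ee_rot: [-0.705, 0.708, -0.038, 0.036]
ft_force: [0.2, 0.2, -0.2]
grip_width: 44.1
```

```bash
python3 - <<'E'
from h import *
rel([523,142,73],-5.8); d=snap("wrist","w7")
for a,rr,c in blobs(d,(18,120,80),(35,255,255),60,(200,460,0,260)): print(a,rr,onz(d,rr[0],84))
E
```

```text
pos [520.7  70.  197.1] t 7.27 w 44.1 F [ 0.2  0.2 -0.2] yawx -6.0 tilt 0.28 q [0.07, 0.65, -0.48, 1.9, 0.45, 0.7, -0.78]
shift [[-4.9, 123.9, 72.3], [0.2, -0.2, -0.2]]
880.5 ((317.5, 139.5), (33.0, 29.0), 90.0) [520.36736854 127.1008387   84.        ]
```

View pics/w7.png

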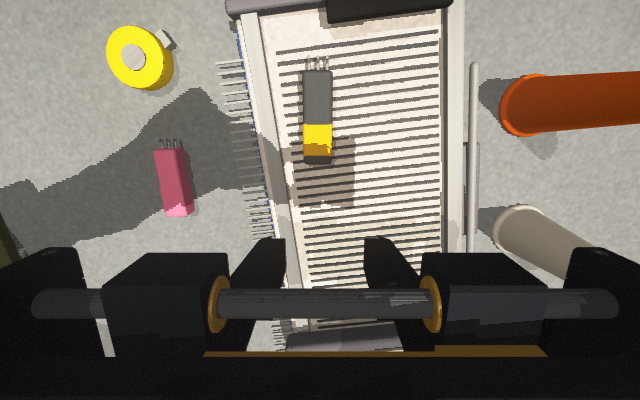

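Emit:
arm_command([
  [[-2, 20, 15, 0, 0, 0, -0.1], [-4, 40, 35, 0, 0, 0, -0.1], [-6, 60, 55, 0, 0, 0, -0.1], [-7, 80, 64, 0, 0, 0, -0.1], [-7, 90, 67, 0, 0, 0, -0.1], [-7, 90, 67, 0, 0, 0, -0.1], [-7, 90, 67, 0, 0, 0, -0.1]],
])

```text
time_s: 7.9
position: [521.2, 142.7, 108.0]
ee_rot: [-0.706, 0.707, -0.035, 0.034]
ft_force: [-0.3, 0.0, 0.1]
grip_width: 39.8
```

```bash
python3 - <<'E'
from h import *
rel([522,142,72],-5.8); d=snap("wrist","w8")
E
```

```text
pos [521.2 142.7 108. ] t 7.9 w 39.8 F [-0.3  0.   0.1] yawx -5.6 tilt 0.07 q [-0.14, 0.8, -0.36, 1.92, 0.54, 0.52, -0.97]
shift [[0.9, 36.0, -0.6], [0.0, 0.2, -0.1]]
```

View pics/w8.png

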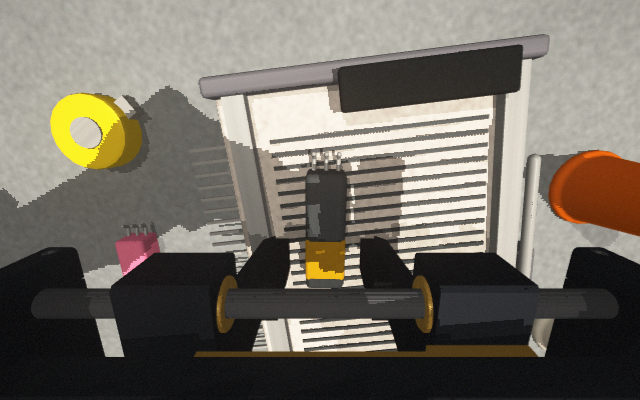

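Emit:
arm_command([
  [[0, 18, 0, 0, 0, 0, -0.1], [0, 30, 0, 0, 0, 0, -0.1], [0, 36, 0, 0, 0, 0, -0.1], [0, 36, 0, 0, 0, 0, -0.1], [0, 36, 0, 0, 0, 0, -1], [0, 36, 0, 0, 0, 0, -1], [0, 36, 0, 0, 0, 0, -1], [0, 36, 0, 0, 0, 0, -1], [0, 36, 0, 0, 0, 0, -1], [0, 36, 0, 0, 0, 0, -1]],
])

```text
time_s: 8.78
position: [522.0, 142.3, 73.2]
ee_rot: [0.706, -0.706, 0.034, -0.036]
ft_force: [-0.5, -0.9, 6.2]
grip_width: 25.7
```

```bash
python3 - <<'E'
from h import *
rel([450,383,160],-3.7)
E
```

```text
pos [522.  142.3  73.2] t 8.78 w 25.7 F [-0.5 -0.9  6.2] yawx -5.7 tilt 0.08 q [-0.16, 0.85, -0.31, 1.94, 0.58, 0.44, -1.01]
shift [[-95.3, -86.9, 232.4], [-0.0, -2.0, 0.1]]
```

Emit:
arm_command([
  [[0, -20, 0, 0, 0, 0, -1], [0, -50, 0, 0, 0, 0, -1], [-5, -87, 10, 0, 0, 0, -1], [-18, -87, 45, 0, -1, 0, -1], [-32, -87, 80, 0, -2, 0, -1], [-46, -87, 115, 0, -2, 0, -1], [-60, -87, 150, 0, -2, 0, -1], [-74, -87, 185, 0, -2, 0, -1], [-87, -87, 217, 0, -2, 0, -1], [-93, -87, 232, 0, -2, 0, -1]],
])

```text
time_s: 9.62
position: [448.4, 388.7, 159.5]
ee_rot: [0.709, -0.705, 0.021, -0.02]
ft_force: [-0.9, 0.3, -2.4]
grip_width: 26.0
```

Emit:
arm_command([
  [[0, 0, 0, 0, 0, 0, -1], [0, 0, 0, 0, 0, 0, -1], [0, 30, 0, 0, 0, 0, -1], [0, 65, 0, 0, 0, 0, -1], [0, 95, 0, 0, 0, 0, -1], [0, 100, 0, 0, 0, 0, -1], [0, 100, 0, 0, 0, 0, -1]],
])

```text
time_s: 10.2
position: [451.5, 379.3, 57.5]
ee_rot: [-0.705, 0.709, -0.024, 0.022]
ft_force: [0.1, 0.7, -2.3]
grip_width: 25.3
```

```bash
python3 - <<'E'
from h import *
rel([452,383,19],-3.7); d=snap("wrist","w9")
E
```

```text
pos [451.5 379.3  57.5] t 10.2 w 25.3 F [ 0.1  0.7 -2.3] yawx -3.8 tilt 0.33 q [-0.6, 0.92, -0.32, 1.79, 0.52, 0.53, -1.32]
shift [[0.4, 38.4, 3.9], [0.3, -0.1, -0.1]]
```

View pics/w9.png

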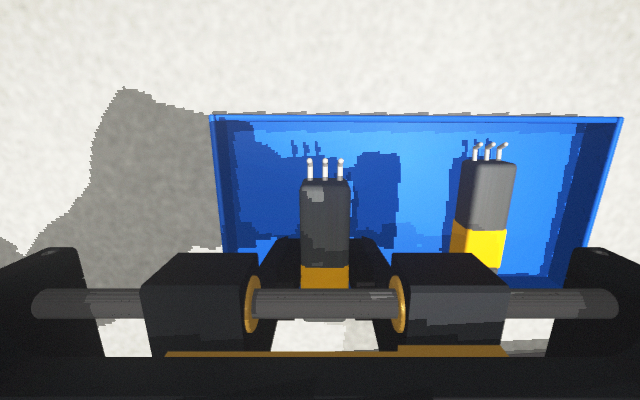

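Emit:
arm_command([
  [[0, 20, 1, 0, 0, 0, -1], [0, 32, 1, 0, 0, 0, -1], [0, 39, 1, 0, 0, 0, -1], [0, 39, 1, 0, 0, 0, -1], [0, 39, 1, 0, 0, 0, -1], [0, 39, 1, 0, 0, 0, 0], [0, 39, 1, 0, 0, 0, 0], [0, 39, 1, 0, 0, 0, 0]],
])

```text
time_s: 10.92
position: [452.5, 384.0, 21.3]
ee_rot: [0.707, -0.706, 0.022, -0.023]
ft_force: [0.3, 0.1, 0.1]
grip_width: 42.5
```

Emit:
arm_command([
  [[0, 0, 0, 0, 0, 0, 0], [0, -30, 0, 0, 0, 0, 0], [0, -70, 0, 0, 0, 0, 0], [0, -110, 0, 0, 0, 0, 0], [0, -150, 0, 0, 0, 0, 0], [0, -190, 0, 0, 0, 0, 0], [0, -220, 0, 0, 0, 0, 0], [0, -220, 0, 0, 0, 0, 0]],
])

```text
time_s: 11.58
position: [454.1, 386.7, 247.4]
ee_rot: [0.71, -0.703, 0.02, -0.026]
ft_force: [-0.4, 1.2, -0.0]
grip_width: 43.9
```

```bash
python3 - <<'E'
from h import *
rel([460,-110,240],1); d=snap("wrist","w10"); t=snap("side","s3")
E
```

```text
pos [454.1 386.7 247.4] t 11.58 w 43.9 F [-0.4  1.2 -0. ] yawx -3.7 tilt 0.74 q [-0.51, 0.66, -0.47, 1.65, 0.36, 0.9, -1.19]
shift [[37.7, 2.8, -495.3], [-0.6, -4.7, 0.5]]
```

View pics/w10.png

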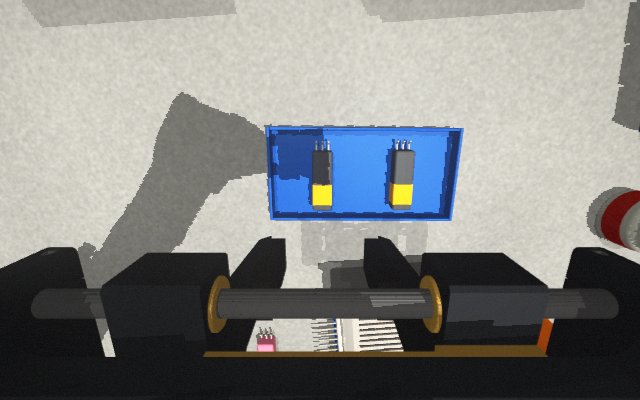

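View pics/s3.png

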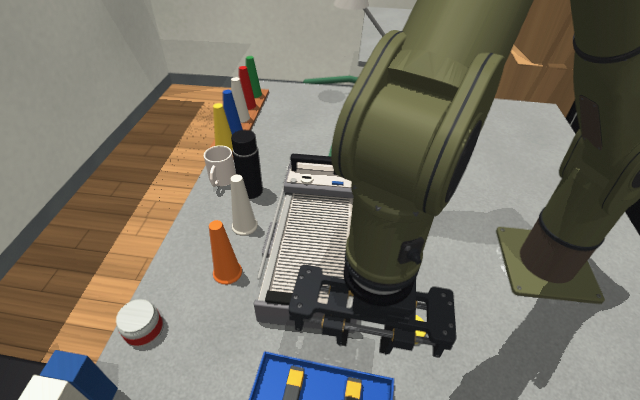

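Emit:
arm_command([
  [[5, -10, -40, 0, 0, 0, 0], [10, -25, -81, 0, -1, 0, 0], [15, -25, -122, 0, -2, 0, 0], [20, -25, -163, 0, -3, 0, 0], [25, -25, -204, 0, -4, 0, 0], [30, -25, -245, 0, -4.7, 0, 0], [35, -25, -286, 0, -4.7, 0, 0], [40, -25, -327, 0, -4.7, 0, 0], [45, -25, -368, 0, -4.7, 0, 0], [50, -25, -409, 0, -4.7, 0, 0]],
])

```text
time_s: 12.52
position: [474.2, -30.2, 263.9]
ee_rot: [-0.707, 0.707, 0.005, -0.008]
ft_force: [1.0, 0.2, 0.1]
grip_width: 44.5
```

```bash
python3 - <<'E'
from h import *
rel([485,-215,265],1)
E
```

```text
pos [474.2 -30.2 263.9] t 12.52 w 44.5 F [1.  0.2 0.1] yawx 1.1 tilt 0.19 q [0.33, 0.5, -0.55, 1.96, 0.36, 0.79, -0.41]
shift [[7.4, -1.1, -184.9], [0.0, 0.1, -0.2]]
```

Emit:
arm_command([
  [[2, 0, -40, 0, 0, 0, 0], [4, 0, -80, 0, 0, 0, 0], [6, 0, -120, 0, 0, 0, 0], [7, 0, -155, 0, 0, 0, 0], [8, 0, -178, 0, 0, 0, 0], [8, 0, -187, 0, 0, 0, 0], [8, 0, -187, 0, 0, 0, 0], [8, 0, -187, 0, 0, 0, 0]],
])

```text
time_s: 13.18
position: [486.6, -213.1, 264.4]
ee_rot: [0.708, -0.706, -0.006, 0.007]
ft_force: [0.0, -0.2, -0.2]
grip_width: 43.8
```

```bash
python3 - <<'E'
from h import *
rel([480,-150,130],1);d=snap("wrist","w11");t=snap("top","t4")
E
```

```text
pos [ 486.6 -213.1  264.4] t 13.18 w 43.8 F [ 0.  -0.2 -0.2] yawx 1.1 tilt 0.14 q [0.67, 0.57, -0.55, 1.8, 0.38, 0.87, -0.04]
shift [[-5.2, 134.6, 63.0], [-0.1, 0.1, -0.1]]
```

View pics/w11.png

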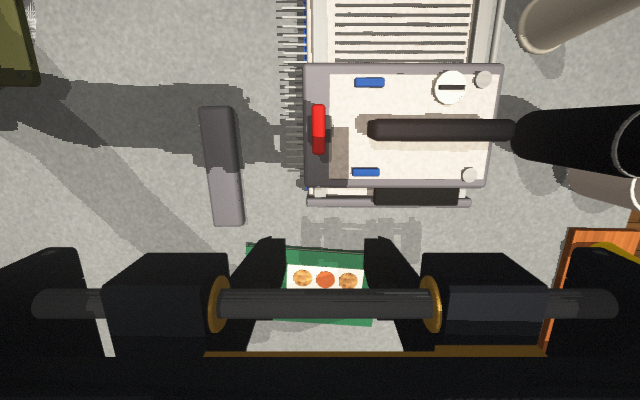

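View pics/t4.png

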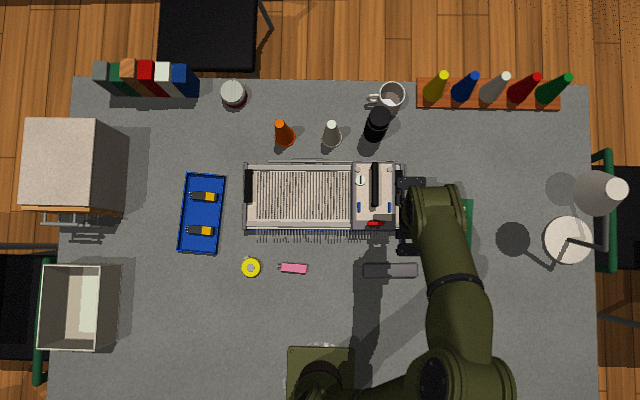

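Bed is empty, both weights in the tray. Plunger visible at (318,130), bow from (372,129) to (515,130). Measure them.

```bash
python3 - <<'E'
from h import *
d=dict(np.load("/tmp/w11.npz"));t=dict(np.load("/tmp/t1.npz"));s=dict(np.load("/tmp/s1.npz"))
zoom(d,270,540,55,215,3,"w11z")
for lo,hi in(((0,150,80),(8,255,255)),((172,150,80),(180,255,255))):
    for a,r,c in blobs(d,lo,hi,20,(290,345,90,170)): print(a,r,c[:,0].min(0),c[:,0].max(0),onz(d,r[0],152))
E
```

```text
586.0 ((318.0, 129.0), (50.0, 12.0), 90.0) [312 104] [324 154] [ 479.80762718 -146.76150185  152.        ]
```

View pics/w11z.png

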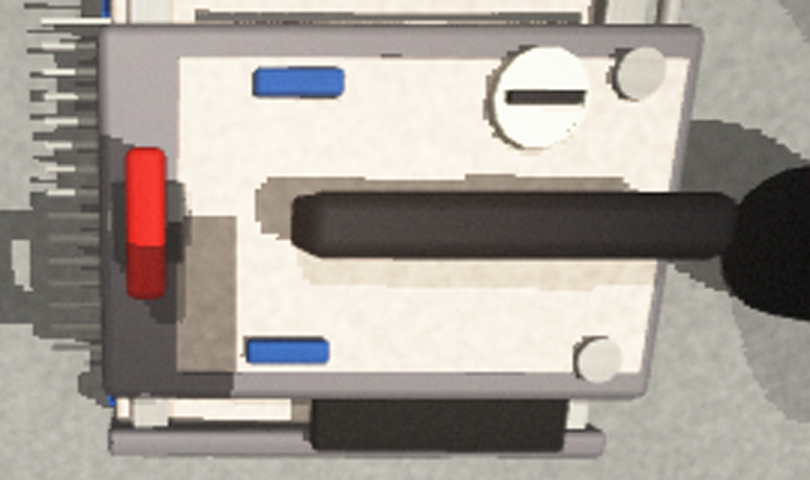

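```bash
python3 - <<'E'
from h import *
d=dict(np.load("/tmp/w11.npz"));t=dict(np.load("/tmp/t1.npz"));s=dict(np.load("/tmp/s1.npz"))
z=lambda x,y:(x/3+270,y/3+55)
print(tri(d,(318,129),t,(374.8,222.3)),tri(d,(318,129),s,(359,156)))
print("bow front top edge",onz(d,z(303,226),150),"at 700",onz(d,z(700,222),150), "front tri side",tri(d,z(303,226),s,(284/3+245,57/3+140)))
rel([479.5,-148,165],1);rel([479.5,-148,132],1)
E
```

```text
(array([ 479.63984564, -146.9808733 ,  162.94674547]), np.float64(1.2269265367869806)) (array([ 480.30888468, -146.53728113,  162.95362925]), np.float64(0.48507145511190397))
bow front top edge [ 527.03239971 -147.00877454  150.        ] at 700 [ 644.65524418 -143.50189678  150.        ] front tri side (array([ 527.9849047 , -147.10037525,  147.5356043 ]), np.float64(1.1163214061555975))
pos [ 487.2 -212.   265.1] t 13.28 w 43.9 F [0.3 0.2 0.5] yawx 1.3 tilt 0.09 q [0.67, 0.57, -0.55, 1.8, 0.38, 0.87, -0.04]
shift [[-6.2, 100.2, 64.0], [-0.1, 0.3, -0.0]]
pos [ 487.2 -212.   265.1] t 13.28 w 43.9 F [0.3 0.2 0.5] yawx 1.3 tilt 0.09 q [0.67, 0.57, -0.55, 1.8, 0.38, 0.87, -0.04]
shift [[-6.2, 133.2, 63.9], [-0.1, 0.3, -0.0]]
```

Emit:
arm_command([
  [[-3, 20, 20, 0, 0, 0, -0.1], [-5, 40, 40, 0, 0, 0, -0.1], [-6, 60, 55, 0, 0, 0, -0.1], [-6, 80, 63, 0, 0, 0, -0.1], [-6, 92, 65, 0, 0, 0, -0.1], [-6, 97, 65, 0, 0, 0, -0.1], [-6, 97, 65, 0, 0, 0, -0.1], [-6, 97, 65, 0, 0, 0, -0.1]],
])

```text
time_s: 13.95
position: [480.2, -149.2, 168.8]
ee_rot: [-0.707, 0.707, 0.007, -0.007]
ft_force: [0.3, -0.3, -0.8]
grip_width: 39.6
```

```bash
python3 - <<'E'
from h import *
rel([479.5,-147,127],1);d=snap("wrist","w12")
E
```

```text
pos [ 480.2 -149.2  168.8] t 13.95 w 39.6 F [ 0.3 -0.3 -0.8] yawx 1.1 tilt 0.03 q [0.49, 0.67, -0.45, 1.99, 0.5, 0.59, -0.28]
shift [[-0.7, 41.8, 2.3], [0.0, 0.1, 0.0]]
```

View pics/w12.png

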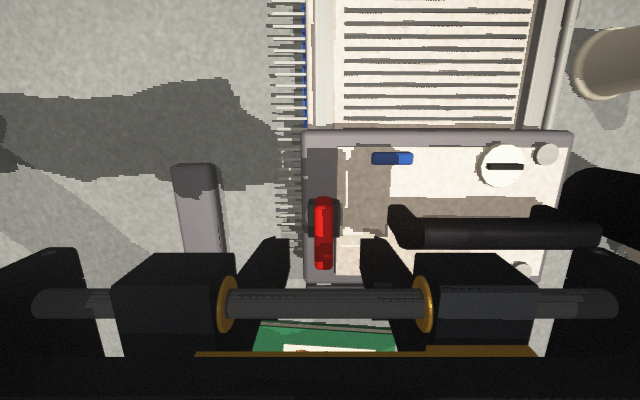

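```bash
python3 - <<'E'
from h import *
d=dict(np.load("/tmp/w12.npz"))
for lo,hi in(((0,120,60),(8,255,255)),):
    for a,r,c in blobs(d,lo,hi,20,(290,345,180,290)): print(a,r,c[:,0].min(0),c[:,0].max(0))
for yc in(-149,-147,-145): print(yc,proj(d,[[480,yc+22,152],[480,yc-22,152],[480,yc+22,126]]).round(0).tolist())
E
```

```text
1268.5 ((323.5, 232.5), (73.0, 19.0), 90.0) [314 196] [333 269]
-149 [[324.0, 208.0], [323.0, 274.0], [324.0, 197.0]]
-147 [[324.0, 205.0], [323.0, 271.0], [324.0, 194.0]]
-145 [[324.0, 202.0], [323.0, 268.0], [324.0, 192.0]]
```

Emit:
arm_command([
  [[0, 18, 2, 0, 0, 0, -0.1], [0, 33, 2, 0, 0, 0, -0.1], [0, 41, 2, 0, 0, 0, -0.1], [0, 41, 2, 0, 0, 0, -0.1], [0, 41, 2, 0, 0, 0, -1], [0, 41, 2, 0, 0, 0, -1], [0, 41, 2, 0, 0, 0, -1], [0, 41, 2, 0, 0, 0, -1], [0, 41, 2, 0, 0, 0, -1], [0, 41, 2, 0, 0, 0, -1]],
])

```text
time_s: 14.83
position: [479.8, -148.1, 127.9]
ee_rot: [-0.707, 0.707, 0.006, -0.006]
ft_force: [-1.4, 0.3, 5.8]
grip_width: 11.7
```

```bash
python3 - <<'E'
from h import *
rel([479.5,-147,127],1)
E
```

```text
pos [ 479.8 -148.1  127.9] t 14.83 w 11.7 F [-1.4  0.3  5.8] yawx 1.0 tilt 0.04 q [0.44, 0.73, -0.38, 2.03, 0.57, 0.49, -0.34]
shift [[-0.3, 0.9, 1.1], [0.0, 0.0, 0.0]]
```

Emit:
arm_command([
  [[0, -3, 0, 0, 0, 0, -1], [0, -6, 0, 0, 0, 0, -1], [0, -9, 0, 0, 0, 0, -1], [0, -12, 0, 0, 0, 0, -1], [0, -12, 0, 0, 0, 0, -1], [0, -12, 0, 0, 0, 0, -1]],
])

```text
time_s: 15.33
position: [479.6, -148.0, 139.1]
ee_rot: [0.707, -0.707, -0.006, 0.007]
ft_force: [1.4, -1.2, -9.3]
grip_width: 11.8
```

```bash
python3 - <<'E'
from h import *
rel([479.5,-147,127],1); s=snap("side","s5"); zoom(s,300,400,130,220,6,"s5z")
E
```

```text
pos [ 479.6 -148.   139.1] t 15.33 w 11.8 F [ 1.4 -1.2 -9.3] yawx 1.0 tilt 0.02 q [0.46, 0.72, -0.4, 2.02, 0.55, 0.52, -0.33]
shift [[-0.1, 12.1, 1.0], [-0.0, 0.0, -0.0]]
```

View pics/s5z.png

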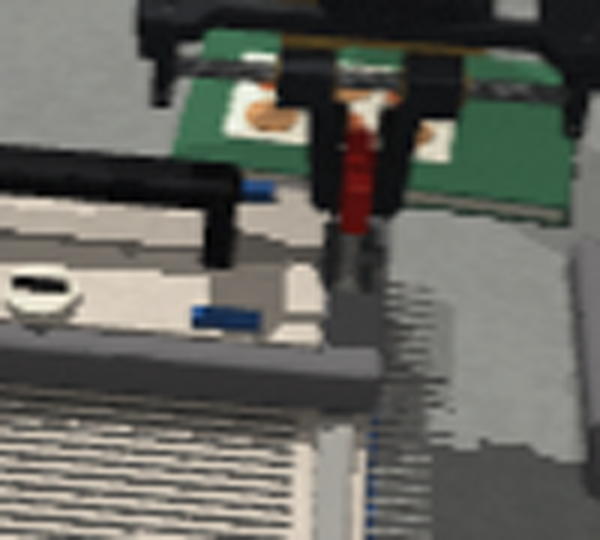

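Emit:
arm_command([
  [[0, -1, 0, 0, -4, 0, -1], [0, -1, 0, 0, -10, 0, -1], [0, -1, 0, 0, -16, 0, -1], [0, -1, 0, 0, -22, 0, -1], [0, -1, 0, 0, -28, 0, -1], [0, -1, 0, 0, -34, 0, -1], [0, -1, 0, 0, -40, 0, -1], [0, -1, 0, 0, -46, 0, -1], [0, -1, 0, 0, -52, 0, -1], [0, -1, 0, 0, -58, 0, -1]],
])

```text
time_s: 16.22
position: [479.4, -148.2, 139.9]
ee_rot: [0.615, -0.614, -0.35, 0.35]
ft_force: [-0.1, -0.1, -9.7]
grip_width: 11.6
```

```bash
python3 - <<'E'
from h import *
rel([479.5,-147,127],1); print(robot.sense()["torque"])
E
```

```text
pos [ 479.4 -148.2  139.9] t 16.22 w 11.6 F [-0.1 -0.1 -9.7] yawx 59.3 tilt 0.06 q [0.62, 0.77, -0.69, 2.01, 0.81, 0.66, 0.43]
shift [[1.1, 12.9, 0.5], [-0.0, 58.3, -0.1]]
[ 0.02304499 -0.32068887 -0.01314666]
```

Twist 26° more (to ~84°), then lower onto the collar and release.

Emit:
arm_command([
  [[0, 0, 0, 0, -6, 0, -1], [0, 0, 0, 0, -12, 0, -1], [0, 0, 0, 0, -18, 0, -1], [0, 0, 0, 0, -24, 0, -1], [0, 0, 0, 0, -26, 0, -1], [0, 0, 0, 0, -26, 0, -1], [0, 1, 0, 0, -26, 0, -1], [0, 2, 0, 0, -26, 0, -1], [0, 3, 0, 0, -26, 0, -1], [0, 3, 0, 0, -26, 0, -1]],
])

```text
time_s: 17.05
position: [479.4, -148.2, 137.1]
ee_rot: [0.521, -0.521, -0.477, 0.478]
ft_force: [-0.2, -1.0, -8.5]
grip_width: 11.5
```

```bash
python3 - <<'E'
from h import *
rel([479.5,-147,127],1); print(robot.sense()["torque"]); d=snap("wrist","w13"); s=snap("side","s6"); zoom(s,300,400,130,220,6,"s6z")
E
```

```text
pos [ 479.4 -148.2  137.1] t 17.05 w 11.5 F [-0.2 -1.  -8.5] yawx 85.0 tilt 0.07 q [0.68, 0.81, -0.8, 2.01, 0.9, 0.72, 0.79]
shift [[1.2, 10.1, 0.0], [-0.0, 84.0, -0.1]]
[-0.16936747 -0.14038887  0.00424355]
```

View pics/w13.png

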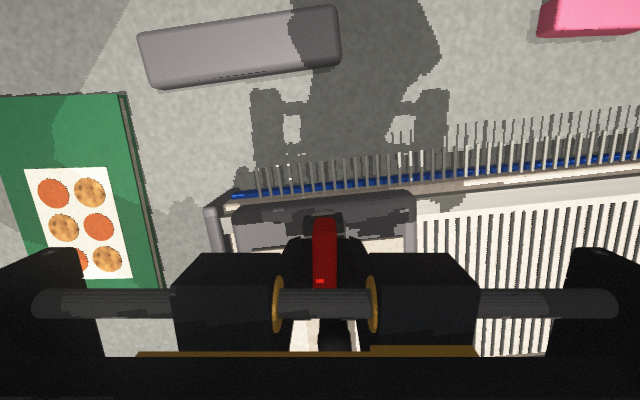

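View pics/s6z.png

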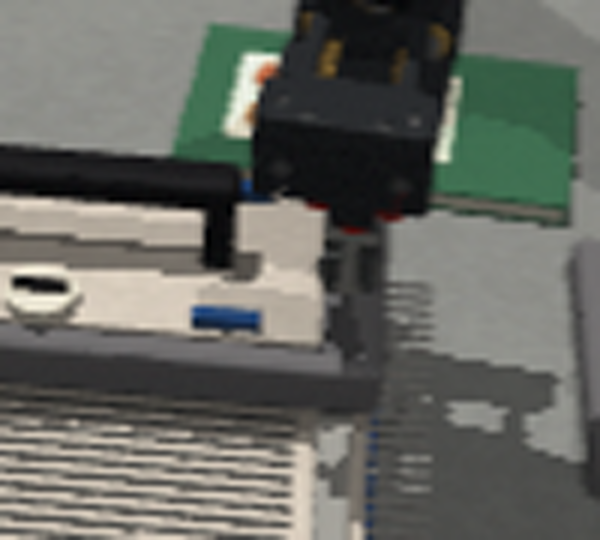

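Emit:
arm_command([
  [[0, 0, 0, 0, 0, 0, -0.1], [0, 0, 0, 0, 0, 0, -0.1], [0, 0, 0, 0, 0, 0, -0.1], [0, 0, 0, 0, 0, 0, -0.1], [0, -15, 0, 0, 0, 0, -0.1], [0, -40, 0, 0, 0, 0, -0.1], [0, -60, 0, 0, 0, 0, -0.1], [0, -80, 0, 0, 0, 0, -0.1], [0, -80, 0, 0, 0, 0, -0.1]],
])

```text
time_s: 17.9
position: [482.3, -147.3, 220.9]
ee_rot: [-0.519, 0.523, 0.48, -0.476]
ft_force: [0.2, -0.0, 0.5]
grip_width: 39.9
```

```bash
python3 - <<'E'
from h import *
rel([590,-145,200],91); d=snap("wrist","w14"); s=snap("side","s7"); zoom(s,300,400,130,220,6,"s7z")
E
```

```text
pos [ 482.3 -147.3  220.9] t 17.9 w 39.9 F [ 0.2 -0.   0.5] yawx 85.1 tilt 0.41 q [0.75, 0.7, -0.92, 1.93, 0.73, 0.88, 0.94]
shift [[11.6, 21.7, -106.9], [0.4, -5.9, -0.0]]
```

View pics/w14.png

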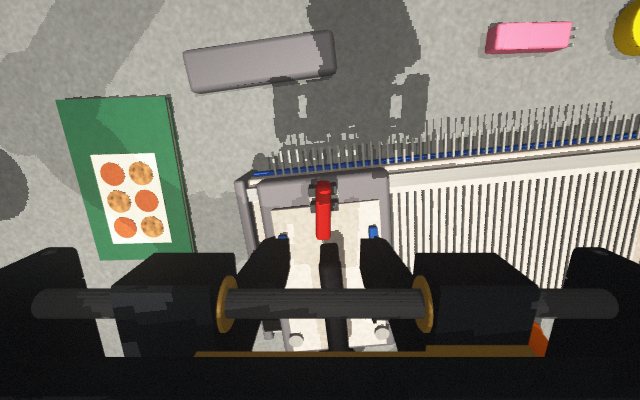

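View pics/s7z.png

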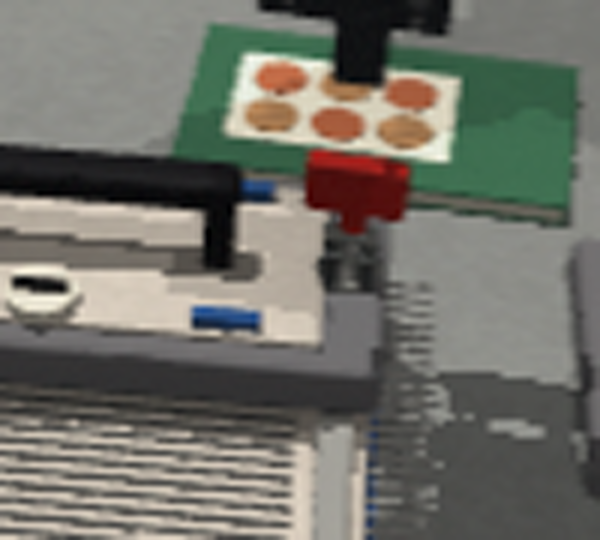

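Emit:
arm_command([
  [[3, 0, -25, 0, -2, 0, -0.1], [6, 0, -60, 0, -4, 0, -0.1], [10, 10, -90, 0, -6, 0, -0.1], [12, 20, -107, 0, -6, 0, -0.1], [12, 37, -112, 0, -6, 0, -0.1], [12, 37, -112, 0, -6, 0, -0.1], [12, 37, -112, 0, -6, 0, -0.1], [12, 37, -112, 0, -6, 0, -0.1]],
])

```text
time_s: 18.67
position: [591.6, -145.5, 180.1]
ee_rot: [0.496, -0.495, -0.504, 0.505]
ft_force: [-0.3, -0.8, 1.0]
grip_width: 39.7
```

```bash
python3 - <<'E'
from h import *
rel([592.5,-145.5,127],91.2); d=snap("wrist","w15")
E
```

```text
pos [ 591.6 -145.5  180.1] t 18.67 w 39.7 F [-0.3 -0.8  1. ] yawx 91.1 tilt 0.08 q [0.63, 0.88, -0.88, 1.65, 0.78, 1.0, 1.06]
shift [[-0.0, 53.1, -0.9], [-0.1, -0.1, -0.0]]
```

View pics/w15.png

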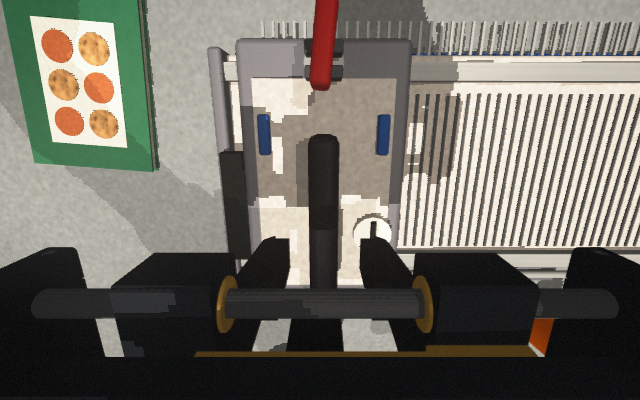

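Emit:
arm_command([
  [[0, 20, 0, 0, 0, 0, -0.1], [0, 40, 0, 0, 0, 0, -0.1], [0, 50, 0, 0, 0, 0, -0.1], [0, 53, 0, 0, 0, 0, -0.1], [0, 53, 0, 0, 0, 0, -1], [0, 53, 0, 0, 0, 0, -1], [0, 53, 0, 0, 0, 0, -1], [0, 53, 0, 0, 0, 0, -1], [0, 53, 0, 0, 0, 0, -1], [0, 53, 0, 0, 0, 0, -1]],
])

```text
time_s: 19.55
position: [593.2, -145.8, 128.5]
ee_rot: [-0.495, 0.496, 0.505, -0.504]
ft_force: [0.4, -1.1, 5.1]
grip_width: 19.6
```

```bash
python3 - <<'E'
from h import *
rel([592.5,-145.5,127],91.2)
E
```

```text
pos [ 593.2 -145.8  128.5] t 19.55 w 19.6 F [ 0.4 -1.1  5.1] yawx 91.0 tilt 0.12 q [0.6, 0.94, -0.84, 1.69, 0.85, 0.92, 1.01]
shift [[0.3, 1.5, 0.7], [0.1, -0.2, -0.0]]
```

Emit:
arm_command([
  [[-2, 0, 0, 0, 0, 0, -1], [-2, 0, 0, 0, 0, 0, -1], [4, 0, 0, 0, 0, 0, -1], [12, 0, 0, 0, 0, 0, -1], [20, 0, 0, 0, 0, 0, -1], [28, 0, 0, 0, 0, 0, -1], [36, 0, 0, 0, 0, 0, -1], [44, 0, 0, 0, 0, 0, -1], [52, 0, 0, 0, 0, 0, -1], [60, 0, 0, 0, 0, 0, -1]],
])

```text
time_s: 20.38
position: [592.2, -86.9, 128.5]
ee_rot: [0.495, -0.497, -0.504, 0.504]
ft_force: [-0.7, -4.2, 7.1]
grip_width: 19.5
```

```bash
python3 - <<'E'
from h import *
rel([593.2,-145.8,127],91.1)
E
```

```text
pos [592.2 -86.9 128.5] t 20.38 w 19.5 F [-0.7 -4.2  7.1] yawx 91.0 tilt 0.2 q [0.51, 0.92, -0.83, 1.73, 0.86, 0.89, 0.89]
shift [[-58.9, 1.7, 0.0], [0.1, -0.1, -0.2]]
```

Emit:
arm_command([
  [[8, 0, 0, 0, 0, 0, -1], [16, 0, 0, 0, 0, 0, -1], [24, 0, 0, 0, 0, 0, -1], [32, 0, 0, 0, 0, 0, -1], [40, 0, 0, 0, 0, 0, -1], [48, 0, 0, 0, 0, 0, -1], [56, 0, 0, 0, 0, 0, -1], [64, 0, 0, 0, 0, 0, -1], [72, 0, 0, 0, 0, 0, -1], [80, 0, 0, 0, 0, 0, -1]],
])

```text
time_s: 21.22
position: [590.8, -6.8, 128.5]
ee_rot: [0.495, -0.497, -0.504, 0.504]
ft_force: [0.0, -3.3, 7.4]
grip_width: 19.6
```

Emit:
arm_command([
  [[8, 0, 0, 0, 0, 0, -1], [16, 0, 0, 0, 0, 0, -1], [24, 0, 0, 0, 0, 0, -1], [32, 0, 0, 0, 0, 0, -1], [40, 0, 0, 0, 0, 0, -1], [48, 0, 0, 0, 0, 0, -1], [56, 0, 0, 0, 0, 0, -1], [64, 0, 0, 0, 0, 0, -1], [72, 0, 0, 0, 0, 0, -1], [80, 0, 0, 0, 0, 0, -1]],
])

```text
time_s: 22.05
position: [589.4, 73.4, 128.5]
ee_rot: [0.495, -0.497, -0.504, 0.504]
ft_force: [0.1, -3.1, 8.8]
grip_width: 19.8
```

```bash
python3 - <<'E'
from h import *
rel([593.2,-145.8,127],91.1)
E
```

```text
pos [589.4  73.4 128.5] t 22.05 w 19.8 F [ 0.1 -3.1  8.8] yawx 91.0 tilt 0.18 q [0.23, 0.91, -0.81, 1.74, 0.85, 0.88, 0.62]
shift [[-219.2, 2.0, -0.0], [0.1, -0.1, -0.1]]
```

Emit:
arm_command([
  [[8, 0, 0, 0, 0, 0, -1], [16, 0, 0, 0, 0, 0, -1], [24, 0, 0, 0, 0, 0, -1], [32, 0, 0, 0, 0, 0, -1], [40, 0, 0, 0, 0, 0, -1], [48, 0, 0, 0, 0, 0, -1], [56, 0, 0, 0, 0, 0, -1], [64, 0, 0, 0, 0, 0, -1], [72, 0, 0, 0, 0, 0, -1], [78, 0, 0, 0, 0, 0, -1]],
])

```text
time_s: 22.88
position: [588.1, 152.1, 128.5]
ee_rot: [-0.495, 0.497, 0.505, -0.504]
ft_force: [0.2, -2.8, 8.1]
grip_width: 19.7
```

Emit:
arm_command([
  [[3, 0, 0, 0, 0, 0, -1], [4, 0, 0, 0, 0, 0, -1], [5, 0, 0, 0, 0, 0, -1], [5, 0, 0, 0, 0, 0, -1]],
])

```text
time_s: 23.22
position: [588.1, 153.6, 128.5]
ee_rot: [0.494, -0.498, -0.503, 0.505]
ft_force: [-1.1, -8.3, 11.3]
grip_width: 19.5
```

```bash
python3 - <<'E'
from h import *
rel([593.2,-145.8,127],91.1)
E
```

```text
pos [588.1 153.6 128.5] t 23.22 w 19.5 F [-1.1 -8.3 11.3] yawx 90.9 tilt 0.39 q [0.09, 0.93, -0.8, 1.7, 0.83, 0.9, 0.52]
shift [[-299.5, 3.5, -0.4], [0.1, -0.2, -0.4]]
```

Emit:
arm_command([
  [[-6, 0, 0, 0, 0, 0, -1], [-14, 0, 0, 0, 0, 0, -1], [-22, 0, 0, 0, 0, 0, -1], [-30, 0, 0, 0, 0, 0, -1], [-38, 0, 0, 0, 0, 0, -1], [-46, 0, 0, 0, 0, 0, -1], [-54, 0, 0, 0, 0, 0, -1], [-62, 0, 0, 0, 0, 0, -1], [-70, 0, 0, 0, 0, 0, -1], [-78, 0, 0, 0, 0, 0, -1]],
])

```text
time_s: 24.05
position: [589.3, 80.7, 128.5]
ee_rot: [-0.495, 0.495, 0.506, -0.503]
ft_force: [2.0, 4.2, 6.2]
grip_width: 19.8
```

Emit:
arm_command([
  [[-8, 0, 0, 0, 0, 0, -1], [-16, 0, 0, 0, 0, 0, -1], [-24, 0, 0, 0, 0, 0, -1], [-32, 0, 0, 0, 0, 0, -1], [-40, 0, 0, 0, 0, 0, -1], [-48, 0, 0, 0, 0, 0, -1], [-56, 0, 0, 0, 0, 0, -1], [-64, 0, 0, 0, 0, 0, -1], [-72, 0, 0, 0, 0, 0, -1], [-80, 0, 0, 0, 0, 0, -1]],
])

```text
time_s: 24.88
position: [590.7, 0.7, 128.5]
ee_rot: [-0.495, 0.495, 0.506, -0.503]
ft_force: [0.7, 3.2, 7.1]
grip_width: 19.8
```

Emit:
arm_command([
  [[-8, 0, 0, 0, 0, 0, -1], [-16, 0, 0, 0, 0, 0, -1], [-24, 0, 0, 0, 0, 0, -1], [-32, 0, 0, 0, 0, 0, -1], [-40, 0, 0, 0, 0, 0, -1], [-48, 0, 0, 0, 0, 0, -1], [-56, 0, 0, 0, 0, 0, -1], [-64, 0, 0, 0, 0, 0, -1], [-72, 0, 0, 0, 0, 0, -1], [-80, 0, 0, 0, 0, 0, -1]],
])

```text
time_s: 25.72
position: [592.1, -79.3, 128.5]
ee_rot: [-0.495, 0.495, 0.506, -0.503]
ft_force: [0.6, 2.8, 7.5]
grip_width: 19.7
```

```bash
python3 - <<'E'
from h import *
rel([593.2,-145.8,127],91.1)
E
```

```text
pos [592.1 -79.3 128.5] t 25.72 w 19.7 F [0.6 2.8 7.5] yawx 91.1 tilt 0.22 q [0.5, 0.92, -0.83, 1.73, 0.86, 0.89, 0.88]
shift [[-66.5, 1.3, 0.2], [0.1, 0.0, 0.2]]
```

Emit:
arm_command([
  [[-8, 0, 0, 0, 0, 0, -1], [-16, 0, 0, 0, 0, 0, -1], [-24, 0, 0, 0, 0, 0, -1], [-32, 0, 0, 0, 0, 0, -1], [-40, 0, 0, 0, 0, 0, -1], [-48, 0, 0, 0, 0, 0, -1], [-56, 0, 0, 0, 0, 0, -1], [-63, 0, 0, 0, 0, 0, -1], [-68, 0, 0, 0, 0, 0, -1], [-70, 0, 0, 0, 0, 0, -1]],
])

```text
time_s: 26.55
position: [593.2, -146.4, 128.5]
ee_rot: [-0.496, 0.494, 0.508, -0.502]
ft_force: [0.3, 11.2, 5.8]
grip_width: 20.1
```

Emit:
arm_command([
  [[-1, 0, 0, 0, 0, 0, -1], [-1, 0, 0, 0, 0, 0, -1]],
])

```text
time_s: 26.72
position: [593.2, -146.4, 128.5]
ee_rot: [-0.496, 0.493, 0.508, -0.503]
ft_force: [-0.2, 9.4, 7.3]
grip_width: 19.5
```

Emit:
arm_command([
  [[6, 0, 0, 0, 0, 0, -1], [14, 0, 0, 0, 0, 0, -1], [22, 0, 0, 0, 0, 0, -1], [30, 0, 0, 0, 0, 0, -1], [38, 0, 0, 0, 0, 0, -1], [46, 0, 0, 0, 0, 0, -1], [54, 0, 0, 0, 0, 0, -1], [62, 0, 0, 0, 0, 0, -1], [70, 0, 0, 0, 0, 0, -1], [78, 0, 0, 0, 0, 0, -1]],
])

```text
time_s: 27.55
position: [592.0, -75.7, 128.5]
ee_rot: [0.495, -0.497, -0.504, 0.504]
ft_force: [0.6, -2.4, 11.1]
grip_width: 19.6
```

Emit:
arm_command([
  [[8, 0, 0, 0, 0, 0, -1], [16, 0, 0, 0, 0, 0, -1], [24, 0, 0, 0, 0, 0, -1], [32, 0, 0, 0, 0, 0, -1], [40, 0, 0, 0, 0, 0, -1], [48, 0, 0, 0, 0, 0, -1], [56, 0, 0, 0, 0, 0, -1], [64, 0, 0, 0, 0, 0, -1], [72, 0, 0, 0, 0, 0, -1], [80, 0, 0, 0, 0, 0, -1]],
])

```text
time_s: 28.38
position: [590.7, 4.3, 128.5]
ee_rot: [0.495, -0.497, -0.504, 0.504]
ft_force: [1.3, -3.4, 11.0]
grip_width: 19.4
```

Emit:
arm_command([
  [[8, 0, 0, 0, 0, 0, -1], [16, 0, 0, 0, 0, 0, -1], [24, 0, 0, 0, 0, 0, -1], [32, 0, 0, 0, 0, 0, -1], [40, 0, 0, 0, 0, 0, -1], [48, 0, 0, 0, 0, 0, -1], [56, 0, 0, 0, 0, 0, -1], [64, 0, 0, 0, 0, 0, -1], [72, 0, 0, 0, 0, 0, -1], [80, 0, 0, 0, 0, 0, -1]],
])

```text
time_s: 29.22
position: [589.3, 84.4, 128.5]
ee_rot: [0.495, -0.497, -0.504, 0.504]
ft_force: [-0.2, -3.0, 11.6]
grip_width: 19.6
```

```bash
python3 - <<'E'
from h import *
rel([593.2,-146.4,127],91.1)
E
```

```text
pos [589.3  84.4 128.5] t 29.22 w 19.6 F [-0.2 -3.  11.6] yawx 90.9 tilt 0.22 q [0.21, 0.91, -0.81, 1.74, 0.85, 0.88, 0.61]
shift [[-230.8, 2.2, -0.1], [0.1, -0.2, -0.2]]
```

Emit:
arm_command([
  [[8, 0, 0, 0, 0, 0, -1], [16, 0, 0, 0, 0, 0, -1], [24, 0, 0, 0, 0, 0, -1], [32, 0, 0, 0, 0, 0, -1], [40, 0, 0, 0, 0, 0, -1], [48, 0, 0, 0, 0, 0, -1], [56, 0, 0, 0, 0, 0, -1], [64, 0, 0, 0, 0, 0, -1], [69, 0, 0, 0, 0, 0, -1], [72, 0, 0, 0, 0, 0, -1]],
])

```text
time_s: 30.05
position: [588.1, 153.7, 128.4]
ee_rot: [0.493, -0.499, -0.502, 0.506]
ft_force: [-1.2, -12.3, 19.4]
grip_width: 19.8
```

Emit:
arm_command([
  [[1, 0, 0, 0, 0, 0, -1], [1, 0, 0, 0, 0, 0, -1]],
])

```text
time_s: 30.22
position: [588.1, 153.6, 128.4]
ee_rot: [0.494, -0.499, -0.502, 0.506]
ft_force: [0.1, -9.5, 14.7]
grip_width: 19.7
```

Emit:
arm_command([
  [[-6, 0, 0, 0, 0, 0, -1], [-14, 0, 0, 0, 0, 0, -1], [-22, 0, 0, 0, 0, 0, -1], [-30, 0, 0, 0, 0, 0, -1], [-38, 0, 0, 0, 0, 0, -1], [-46, 0, 0, 0, 0, 0, -1], [-54, 0, 0, 0, 0, 0, -1], [-62, 0, 0, 0, 0, 0, -1], [-70, 0, 0, 0, 0, 0, -1], [-78, 0, 0, 0, 0, 0, -1]],
])

```text
time_s: 31.05
position: [589.4, 82.4, 128.4]
ee_rot: [-0.495, 0.495, 0.506, -0.503]
ft_force: [1.2, 4.4, 6.4]
grip_width: 19.8
```

Emit:
arm_command([
  [[-8, 0, 0, 0, 0, 0, -1], [-16, 0, 0, 0, 0, 0, -1], [-24, 0, 0, 0, 0, 0, -1], [-32, 0, 0, 0, 0, 0, -1], [-40, 0, 0, 0, 0, 0, -1], [-48, 0, 0, 0, 0, 0, -1], [-56, 0, 0, 0, 0, 0, -1], [-64, 0, 0, 0, 0, 0, -1], [-72, 0, 0, 0, 0, 0, -1], [-80, 0, 0, 0, 0, 0, -1]],
])

```text
time_s: 31.88
position: [590.7, 2.4, 128.4]
ee_rot: [-0.495, 0.495, 0.506, -0.503]
ft_force: [1.2, 4.0, 6.9]
grip_width: 19.4
```

Emit:
arm_command([
  [[-8, 0, 0, 0, 0, 0, -1], [-16, 0, 0, 0, 0, 0, -1], [-24, 0, 0, 0, 0, 0, -1], [-32, 0, 0, 0, 0, 0, -1], [-40, 0, 0, 0, 0, 0, -1], [-48, 0, 0, 0, 0, 0, -1], [-56, 0, 0, 0, 0, 0, -1], [-64, 0, 0, 0, 0, 0, -1], [-72, 0, 0, 0, 0, 0, -1], [-80, 0, 0, 0, 0, 0, -1]],
])

```text
time_s: 32.72
position: [592.1, -77.6, 128.4]
ee_rot: [-0.495, 0.495, 0.506, -0.504]
ft_force: [0.9, 4.2, 7.4]
grip_width: 19.9
```

Emit:
arm_command([
  [[-8, 0, 0, 0, 0, 0, -1], [-16, 0, 0, 0, 0, 0, -1], [-24, 0, 0, 0, 0, 0, -1], [-32, 0, 0, 0, 0, 0, -1], [-40, 0, 0, 0, 0, 0, -1], [-48, 0, 0, 0, 0, 0, -1], [-56, 0, 0, 0, 0, 0, -1], [-64, 0, 0, 0, 0, 0, -1], [-69, 0, 0, 0, 0, 0, -1], [-72, 0, 0, 0, 0, 0, -1]],
])

```text
time_s: 33.55
position: [593.3, -146.4, 128.4]
ee_rot: [-0.496, 0.494, 0.508, -0.502]
ft_force: [0.4, 13.5, 4.6]
grip_width: 19.6
```

Emit:
arm_command([
  [[-1, 0, 0, 0, 0, 0, -1], [-1, 0, 0, 0, 0, 0, -1], [-1, 0, 0, 0, 0, 0, -1]],
])

```text
time_s: 33.8
position: [593.3, -146.4, 128.4]
ee_rot: [-0.496, 0.493, 0.508, -0.503]
ft_force: [0.1, 9.9, 6.6]
grip_width: 19.8
```

```bash
python3 - <<'E'
from h import *
rel([593.2,-146.4,127],91.1)
E
```

```text
pos [ 593.3 -146.4  128.4] t 33.8 w 19.8 F [0.1 9.9 6.6] yawx 91.3 tilt 0.48 q [0.61, 0.94, -0.84, 1.68, 0.85, 0.92, 1.02]
shift [[-0.0, 1.4, 0.1], [0.1, 0.2, 0.5]]
```

Emit:
arm_command([
  [[3, 0, 0, 0, 0, 0, -1], [4.5, 0, 0, 0, 0, 0, -1], [4.5, 0, 0, 0, 0, 0, -0.1], [4.5, 0, 0, 0, 0, 0, -0.1], [4.5, 0, 0, 0, 0, 0, -0.1], [4.5, 0, 0, 0, 0, 0, -0.1], [4.5, -25, 0, 0, 0, 0, -0.1], [4.5, -55, 0, 0, 0, 0, -0.1], [4.5, -75, 0, 0, 0, 0, -0.1], [4.5, -75, 0, 0, 0, 0, -0.1]],
])

```text
time_s: 34.63
position: [594.7, -146.8, 206.3]
ee_rot: [-0.494, 0.497, 0.506, -0.503]
ft_force: [1.0, 0.5, -0.4]
grip_width: 40.1
```

```bash
python3 - <<'E'
from h import *
rel([479.3,-148,190],86)
E
```

```text
pos [ 594.7 -146.8  206.3] t 34.63 w 40.1 F [ 1.   0.5 -0.4] yawx 91.0 tilt 0.37 q [0.64, 0.85, -0.91, 1.63, 0.75, 1.04, 1.09]
shift [[0.8, 15.5, 115.5], [0.4, 5.0, 0.0]]
```

Emit:
arm_command([
  [[0, 0, 25, 0, 1, 0, -0.1], [0, 0, 55, 0, 3, 0, -0.1], [0, 5, 85, 0, 5, 0, -0.1], [1, 10, 105, 0, 5, 0, -0.1], [1, 13, 114, 0, 5, 0, -0.1], [1, 13, 114, 0, 5, 0, -0.1], [1, 13, 114, 0, 5, 0, -0.1], [1, 13, 114, 0, 5, 0, -0.1]],
])

```text
time_s: 35.3
position: [479.5, -148.1, 189.2]
ee_rot: [-0.517, 0.517, 0.483, -0.482]
ft_force: [-0.6, -0.3, 0.6]
grip_width: 39.9
```

```bash
python3 - <<'E'
from h import *
rel([479.3,-148,136.5],86); d=snap("wrist","w16"); s=snap("side","s8"); zoom(s,280,400,130,220,6,"s8z")
E
```

```text
pos [ 479.5 -148.1  189.2] t 35.3 w 39.9 F [-0.6 -0.3  0.6] yawx 86.0 tilt 0.06 q [0.73, 0.74, -0.88, 1.96, 0.79, 0.83, 0.9]
shift [[0.1, 52.7, 0.3], [0.1, 0.0, 0.0]]
```

View pics/w16.png

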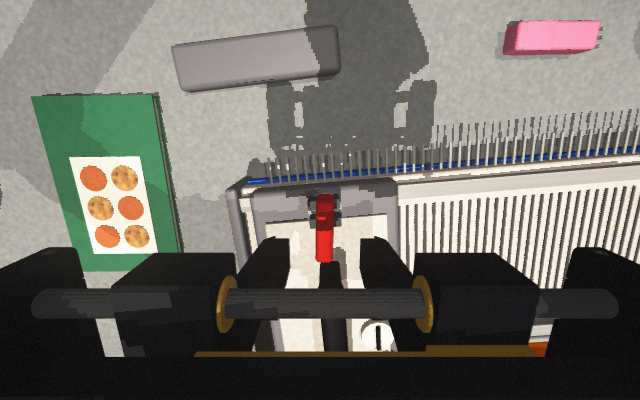

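View pics/s8z.png

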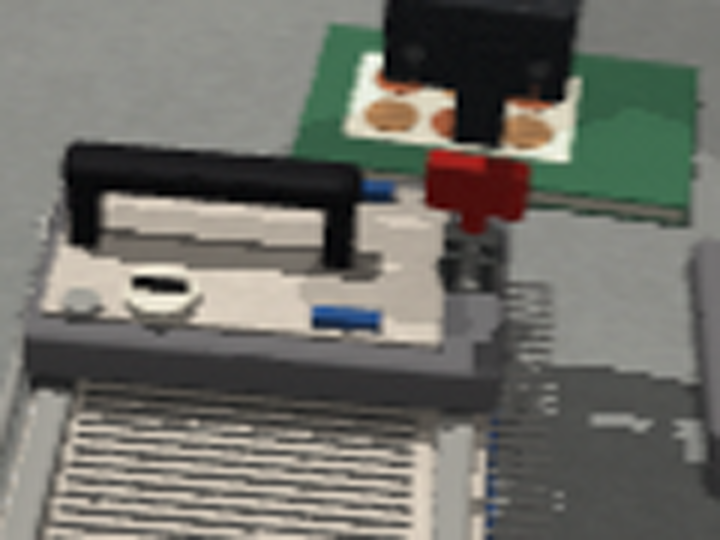

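Emit:
arm_command([
  [[0, 20, 0, 0, 0, 0, -0.1], [0, 40, 0, 0, 0, 0, -0.1], [0, 50, 0, 0, 0, 0, -0.1], [0, 53, 0, 0, 0, 0, -0.1], [0, 53, 0, 0, 0, 0, -1], [0, 53, 0, 0, 0, 0, -1], [0, 53, 0, 0, 0, 0, -1], [0, 53, 0, 0, 0, 0, -1], [0, 53, 0, 0, 0, 0, -1], [0, 53, 0, 0, 0, 0, -1]],
])

```text
time_s: 36.23
position: [479.0, -148.2, 137.0]
ee_rot: [-0.517, 0.517, 0.483, -0.482]
ft_force: [0.7, -0.5, 4.4]
grip_width: 11.9
```

Emit:
arm_command([
  [[0, -1, 0, 0, 0, 0, -1], [0, -2, 0, 0, 0, 0, -1], [0, -3, 0, 0, 0, 0, -1], [0, -4, 0, 0, 0, 0, -1], [0, -4, 0, 0, 0, 0, -1]],
])

```text
time_s: 36.65
position: [478.8, -148.3, 140.2]
ee_rot: [-0.517, 0.517, 0.483, -0.482]
ft_force: [3.2, -0.3, -10.0]
grip_width: 11.7
```

```bash
python3 - <<'E'
from h import *
rel([479.3,-148,136.5],1.2); print(robot.sense()["torque"])
E
```

```text
pos [ 478.8 -148.3  140.2] t 36.65 w 11.7 F [  3.2  -0.3 -10. ] yawx 86.0 tilt 0.03 q [0.69, 0.81, -0.81, 2.01, 0.9, 0.73, 0.81]
shift [[0.3, 3.7, -0.5], [0.0, 84.8, 0.0]]
[-0.02898127 -0.94743176 -0.0269777 ]
```

Emit:
arm_command([
  [[0, 0, 0, 0, 5, 0, -1], [0, 0, 0, 0, 11, 0, -1], [0, 0, 0, 0, 17, 0, -1], [0, 0, 0, 0, 23, 0, -1], [0, 0, 0, 0, 29, 0, -1], [0, 0, 0, 0, 35, 0, -1], [0, 0, 0, 0, 41, 0, -1], [0, 0, 0, 0, 47, 0, -1], [0, 0, 0, 0, 53, 0, -1], [0, 0, 0, 0, 59, 0, -1]],
])

```text
time_s: 37.48
position: [479.1, -147.7, 140.3]
ee_rot: [0.688, -0.688, -0.164, 0.163]
ft_force: [4.1, -0.7, -9.2]
grip_width: 11.4
```

```bash
python3 - <<'E'
from h import *
rel([479.3,-148,136.5],1.2); print(robot.sense()["torque"])
E
```

```text
pos [ 479.1 -147.7  140.3] t 37.48 w 11.4 F [ 4.1 -0.7 -9.2] yawx 26.8 tilt 0.08 q [0.54, 0.74, -0.54, 2.02, 0.68, 0.57, -0.01]
shift [[0.0, 3.8, -0.3], [-0.0, 25.6, 0.1]]
[-0.06557271 -0.8810487   0.01635992]
```

Emit:
arm_command([
  [[0, 0, 0, 0, 6, 0, -1], [0, 0, 0, 0, 12, 0, -1], [0, 0, 0, 0, 18, 0, -1], [0, 0, 0, 0, 23, 0, -1], [0, 0, 0, 0, 26, 0, -1], [0, 0, 0, 0, 26, 0, -1], [0, 3, 0, 0, 26, 0, -1], [0, 6, 0, 0, 26, 0, -1], [0, 9, 0, 0, 26, 0, -1], [0, 12, 0, 0, 26, 0, -1]],
])

```text
time_s: 38.32
position: [479.3, -147.8, 128.2]
ee_rot: [0.707, -0.707, -0.007, 0.006]
ft_force: [5.4, 0.8, -5.9]
grip_width: 11.6
```

Emit:
arm_command([
  [[0, 0, 0, 0, 0, 0, -1], [0, 0, 0, 0, 0, 0, -1]],
])

```text
time_s: 38.48
position: [479.3, -147.8, 128.4]
ee_rot: [0.707, -0.707, -0.007, 0.006]
ft_force: [4.6, 1.2, -6.4]
grip_width: 11.8
```

```bash
python3 - <<'E'
from h import *
rel([479.3,-148,127.9],1.2); print(robot.sense()["torque"])
E
```

```text
pos [ 479.3 -147.8  128.4] t 38.48 w 11.8 F [ 4.6  1.2 -6.4] yawx 1.1 tilt 0.09 q [0.45, 0.73, -0.39, 2.03, 0.58, 0.49, -0.35]
shift [[0.0, 0.5, -0.2], [-0.0, -0.1, 0.1]]
[ 0.15660468 -1.22965012  0.09112317]
```

Emit:
arm_command([
  [[0, 0, 0, 0, 0, 0, -0.1], [0, 0, 0, 0, 0, 0, -0.1], [0, 0, 0, 0, 0, 0, -0.1], [0, 0, 0, 0, 0, 0, -0.1], [0, -15, 0, 0, 0, 0, -0.1], [0, -45, 0, 0, 0, 0, -0.1], [0, -80, 0, 0, 0, 0, -0.1], [0, -115, 0, 0, 0, 0, -0.1], [0, -140, 0, 0, 0, 0, -0.1], [0, -140, 0, 0, 0, 0, -0.1]],
])

```text
time_s: 39.32
position: [480.8, -148.4, 273.0]
ee_rot: [-0.706, 0.708, 0.009, -0.003]
ft_force: [0.7, -0.5, 0.3]
grip_width: 39.8
```

Emit:
arm_command([
  [[0, 0, -20, 0, 0, 0, -0.1], [0, 0, -50, 0, 0, 0, -0.1], [0, 0, -70, 0, 0, 0, -0.1], [0, 0, -70, 0, 0, 0, -0.1], [0, 0, -70, 0, 0, 0, -0.1]],
])

```text
time_s: 39.73
position: [478.5, -219.2, 267.3]
ee_rot: [0.707, -0.707, -0.005, 0.006]
ft_force: [-0.4, -0.5, 0.2]
grip_width: 39.7
```

```bash
python3 - <<'E'
from h import *
rel([479.3,-148,136.5],1.2); d=snap("wrist","w17"); s=snap("side","s9"); zoom(s,280,400,130,220,6,"s9z");t=snap("top","t9")
E
```

```text
pos [ 478.5 -219.2  267.3] t 39.73 w 39.7 F [-0.4 -0.5  0.2] yawx 0.9 tilt 0.14 q [0.7, 0.57, -0.57, 1.81, 0.39, 0.88, -0.04]
shift [[2.2, 130.8, 71.1], [-0.0, -0.3, -0.1]]
```

View pics/w17.png

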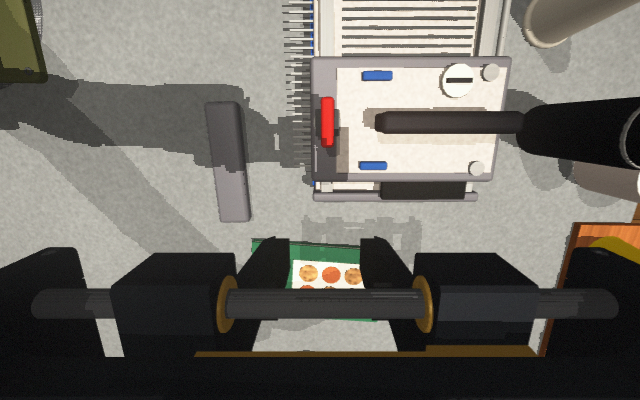

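View pics/s9z.png

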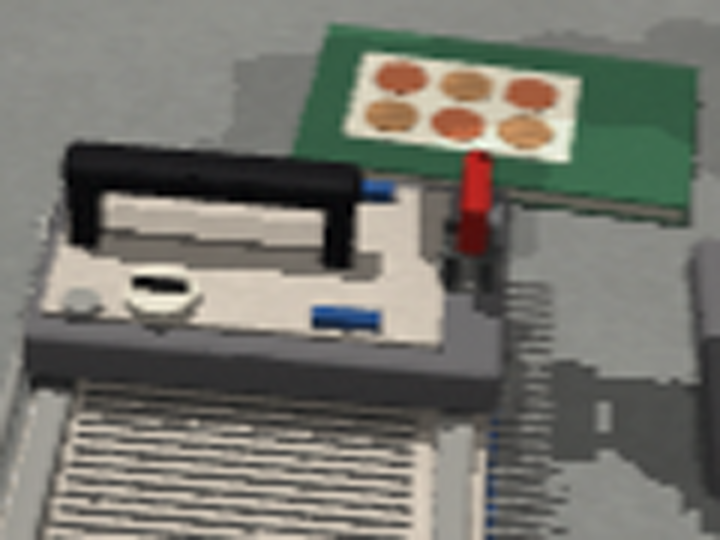

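View pics/t9.png

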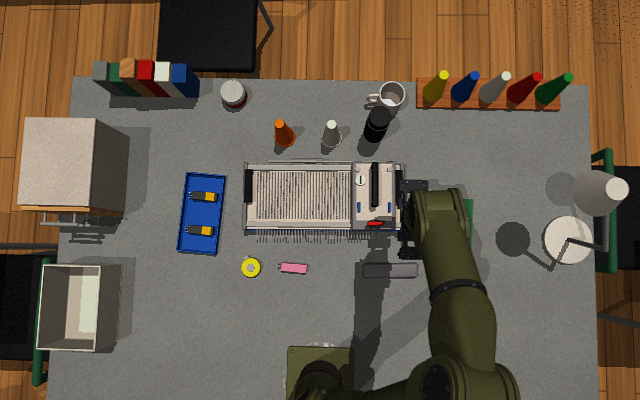

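```bash
python3 - <<'E'
from h import *
for f in("s1","s7","s9"):
    s=dict(np.load(f"/tmp/{f}.npz"))
    for a,r,c in blobs(s,(0,150,80),(8,255,255),8,(340,380,140,200)): print(f,a,c[:,0].min(0),c[:,0].max(0))
a=np.load("/tmp/s1.npz")["color"].astype(int);b=np.load("/tmp/s9.npz")["color"].astype(int)
print("diff rows/cols carriage", (np.abs(a-b).sum(2)[140:200,280:345]>60).sum())
E
```

```text
s1 48.5 [357 155] [361 171]
s7 62.0 [351 155] [367 165]
s9 53.0 [357 155] [361 171]
diff rows/cols carriage 27
```

The plunger's outline matches the locked start picture exactly, so the pin is in its hole. I'll hand the job in.

```bash
python3 - <<'E'
from h import *
print(robot.close_job())
E
```

```text
the job is handed in; nothing more can be done
None
```

The job is done in the order asked and handed in at about 40 s of the 210 s allowed.

- **Weights:** only two claw weights were on the bed, and both now lie flat in the blue tray. I left the pink look-alike alone.
- **Plunger out:** I lifted it about 12 mm and twisted it about 84°. It stayed out by itself when I let go.
- **Carriage:** I ran it by the bow at about 96 mm/s, stop to stop, twice out and back. The measured travel was 300.0 mm, and each stop was felt as a stall at 8–13 N. Drag stayed even at about 2.5–4.5 N, and I felt no sticky spots.
- **Plunger locked:** with the carriage against the parking stop, I twisted the plunger back and it dropped in.

**Last checks:**
- In the side camera, the plunger's red outline matches the starting (locked) picture pixel for pixel.
- The top camera shows both weights in the tray and the bed empty. The other things on the table look unmoved, although the arm hid part of the booklet in that view.
- The gripper is clear of everything.

**Disagreements:** heights from pairs of camera views were 10–15 mm off the stated values in places. The weights' top came out at 68–93 mm instead of 84, the tray rim at about 13 mm instead of 26, and the plunger top at about 163 mm instead of 152. I used the stated heights and confirmed them with close wrist views and the measured grip widths.

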